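# Fit the retaining ring on a pump drive shaft

## Robot

A 6-joint arm with a two-finger parallel gripper is mounted at the origin on the work surface. World frame = base frame: x ahead of the robot, y to its left, z up, the work surface at z = 0. Lengths are in m, angles in rad, forces in N, time in s.
With the tool pointing down it reaches from about 0.275 to 0.85 m from the base axis. Payload 5.2 kg.
Tool frame: the origin (TCP) lies at the very end of the fingers, on their centre line; the grasp point (between the pads) lies bot.grasp_offset behind it (bot.grasp_offset is the distance from the TCP to the grasp point, in m); x points along the fingers, y is the direction in which the jaws open and shut, and the axes are right-handed (so a half turn about x gives the same grasp; the last joint's range is limited). The gripper opens to 85 mm and grips with 20 to 120 N. Pads are 22 mm wide; open, the fingers measure 114 mm over their backs; the gripper's body (76 mm by 85 mm) begins 54 mm behind the grasp point. The pads swing forward as they close: fully open they stand 13 mm farther back than shut.
Start: joints at [-1.502, 0.259, 1.535, -0, 1.348, -0.203], TCP at [0.148, -0.53, 0.231] pointing down, gripper open.
Joint ranges: [-3.14, 3.14], [-0.91, 2.08], [0.19, 2.58], [-1.22, 4.36], [0.22, 2.71], [-3.12, 3.12]. Speed limits (rad/s): [2.57, 2.57, 3.14, 3.14, 3.14, 3.14].

## Interface

Orientations are given as a rotation vector (axis times angle).
In Python, from rig import readout, imaging, ticket, bot gives the robot as it stands.
- The arm moves only by the shell command python3 -m inch 'ROWS' [OPENING]. ROWS is JSON, a list that holds one entry, the list of rows, each a list of 4 numbers: the shift along the tool's x, y, z in m, then the turn about the tool's x in degrees. In form: [[[tx, ty, tz, yaw], ...]]. A call has 1 to 20 rows; each row shifts and turns the pose as measured when the row begins, along the tool's axes as they then stand; what a row does not reach is not made up. A row lasts 1/10 s, in which the tool goes at most 50 mm and 8.59 degrees, less where a joint would pass 70% of its speed; a pose out of reach is approached as far as the arm can. A call with a gripper value outside its range is refused whole. OPENING is the opening, from -1 (shut) to 1 (fully open), set as the call begins (- or left out, the last holds). The fingers move at their own pace and stop on an object; the grip force is fixed at half the most. Time passes only in rows, so rows that do not move let the fingers close. It gives the time, the measured TCP pose, the force and the opening at its end, in the units of the state.
- readout.get_state(): the state, without advancing time (a new reading comes with each control period).
- imaging.read_camera(name): name is "scene" or "side" or "wrist"; returns a dict with "frame" (480x640x3 uint8, red, green, blue), "range_z" (480x640 float32, m along the optical axis (not along the pixel's ray), 0 where there is no reading), "K" (3x3 intrinsics, pixels), "distortion" ([k1, k2, p1, p2, k3] as OpenCV has them; the pictures are not rectified), "view" (4x4, takes a point from world to camera coordinates). Camera axes: x right, y down, z forward; pixel columns grow to the right and rows downward; lengths in m; the calibration is good to about 2 mm. A picture is of the moment at which its call begins.
- ticket.finish_job(): hands the job in, once; it reports no verdict.
The state is a dict: "time": time; "qpos": joint angles; "joint_vel": joint speeds; "tau": joint torques, N m; "tool_pos": TCP position; "ee_rot": TCP orientation; "ft_force": force on the tool from outside, world axes, zero at the start; "wrist_torque": the same for the moment, N m; "width": opening from 0.0 (shut) to 1.0 (fully open).
Only numpy, scipy, OpenCV 4.12 (cv2) and the standard library are available. Lean on these libraries where they do the work, as an engineer would, in place of code of your own. Each camera call takes 0.05 s, during which the arm holds its last target. There are 200 camera calls.

## Task

Take the ring pliers out of their rack by the handles, spread the retaining ring with their tips and, with the pliers, slide it down the pump's upright shaft, pressing the spring-loaded cup down gently until the ring can be let close into the shaft's groove and keeps the cup down. Then stand the pliers back in their rack. Do not overstretch the ring, touch it with the fingers, lean hard on the pump or disturb the other things on the bench.

Things in the scene. Friction and masses are not known exactly. Their poses are not given: they have to be found in the camera images.
- shaft_foot (a point): Foot of the pump on the bench, on the axis of its upright 30 mm steel shaft, z up. The shaft stands on a 90 mm aluminium block. How high it reaches is not measured: its end is 104 to 134 mm above this point. From the end down: 6 mm cone (23 mm wide at the end), 10 mm of full shaft, the groove (8 mm high, 24 mm diameter, at rest hidden in the cup).
- cup (a joint): Spring-loaded steel cup round the shaft, flat top of 72 mm diameter, at rest 17 mm below the shaft's end: 0 up, growing (m) as it is pressed down, at most 0.008, where it stops hard. It resists with 3 N plus 0.6 N per mm. A ring pressed down on it lies level with the groove while the cup is 4 to 7 mm down; a ring snapped into the groove keeps it about 4 mm down.
- ring_centre (a point): Dark steel retaining ring, 5 mm thick, flat on a grey mat 8 mm thick: its centre, half-way up, when closed (the point and axes belong to its +y half and swing with it). Hinge 19 mm from the centre at +x, gap and two ears at -x, outer radius 21.5 mm. Inner jaws at +y and -y, 13 mm from the centre, enter the groove; the rest is at 16.5 mm.
- ring_gap (a point): Point in the ring's gap, mid-way along and between its two ears, half-way up, when closed: 24 mm from the centre along its -x (belongs to the +y half). The ears are 13 mm long; closed, the gap is 14 mm wide at its mouth and 19 mm at its inner end. Spread wide (0.4 rad), their inner faces are parallel.
- ring_half (a joint): Opening angle between the ring's halves (rad), 0 closed; each half turns half of it about the hinge, the ears part by 43 mm times it. It springs shut (2.5 N at the ears closed, 7 N at 0.42). It clears the shaft above 0.3, with 1.5 mm to spare all round at 0.42; on the full shaft, not in the groove, it stays at 0.21; above 0.60 it is overstretched.
- pliers_grip (a point): Ring pliers upright in a rack, handles up: point midway between the two grey handles at the height to grip. y runs from handle to handle: 58 mm over their outer faces, which are 18 mm wide, 56 mm tall (28 up and down from here) and lean out 0.06 rad at the top at rest. 0.17 kg. Point and axes belong to the +y lever.
- pliers_tips (a point): Point between the tips' shoulders, 140 mm below the grip point, 80 mm below the pivot. The tips reach 4 mm lower; closed they are 7 mm wide together along y and 8 mm along x. The shoulders (21 mm over both along y, 12 mm along x) rest on the ears' top when the tips are in the gap.
- pliers_arm (a joint): Angle between the levers (rad): 0 at rest, tips together, at most 0.45. Squeezing the handles spreads the tips: each tip goes out by 82 mm, each handle in by 60 mm, times half the angle. A spring resists with 5 to 7 N at the handles; with the ring well spread the grip takes up to 25 N.
- pliers_pivot (a point): The pliers' pivot, 60 mm below the grip point. Wings here (52 mm along y, 12 mm high) carry the pliers on top of the rack.
- rack_seat (a point): Where the pivot belongs: over the middle of the rack's well (20 mm along x, 30 mm along y, open at the top), 6 mm above the rack's top face; the well's yaw is this frame's. The rack is a black block 50 mm (x) by 80 mm (y), 85 mm high.
- spacer: The plain closed spacer beside the ring, not to be used (origin under its centre).
- amber: Brown bottle, 68 mm wide, 150 mm high, bystander (origin under its centre).
- clear: Clear bottle, 68 mm wide, 150 mm high, bystander (origin under its centre).
- beaker: Glass beaker, 60 mm wide, 75 mm high, bystander (origin under its centre).
- jar: Small brown jar, 36 mm wide, 50 mm high, bystander (origin under its centre).
- driver: Screwdriver lying on the bench, bystander.
- spanner: Spanner lying on the bench, bystander.
Mind the look-alikes: they are no part of the job. Of the things shaped like the part that bears ring_centre, the dark steel one is meant. Leave any red look-alike of the part that bears rack_seat alone.

How it is judged:
By the outcome, as a careful person would: the job done as asked, in the order asked, and still so for the second after the job is handed in, with the robot touching nothing.
It also fails if it takes over 67 s, if anything falls off the work surface, if the arm or the gripper's body presses on something with over 40 N, if the wrist force passes 120 N, or if a joint passes its speed limit or range.

## Working session

There is one attempt and no reset: what is moved stays moved. The work goes in short steps, Python scripts to look and compute and a shell command to move; the robot and the scene stay as the last step left them, time stands still between calls to the robot, and variables do not carry over. Pictures are saved under pics/ and viewed, about 8 in all and at most 12, crops included, and the job is handed in when it is done.

```bash
ls; mkdir -p pics
python3 - <<'E'
from rig import readout, imaging, ticket, bot
import cv2,numpy as np
print(readout.get_state(), bot.grasp_offset)
ims=[]
for n in ["scene","side","wrist"]:
    d=imaging.read_camera(n); np.savez(f"pics/{n}0.npz",**{k:np.asarray(v) for k,v in d.items()})
    cv2.imwrite(f"pics/{n}0.png",d["frame"][:,:,::-1]); print(n,d["K"].tolist(),d["distortion"],np.round(d["view"],3).tolist())
E
```

```text
pics
{'time': 0.0, 'qpos': array([-1.50178794e+00,  2.59362125e-01,  1.53614486e+00,  2.67649991e-05,
        1.34800979e+00, -2.02790503e-01]), 'joint_vel': array([ 0.00037343, -0.00170161,  0.00039775,  0.00163613,  0.00010924,
        0.00019449]), 'tau': array([-1.91204897e-03, -4.46042633e+01, -2.90574539e+01, -7.91537932e-04,
        1.19352329e-02, -1.76491466e-05]), 'tool_pos': array([ 0.14765298, -0.52922956,  0.23043963]), 'ee_rot': array([ 2.07705744,  0.28600352, -2.07673326]), 'ft_force': array([ 0.17997576, -0.49700382,  0.62767027]), 'wrist_torque': array([-0.00410638, -0.11408607,  0.00891981]), 'width': 0.9970603162970403} 0.0187
scene [[532.7523939309103, 0.0, 319.8706997480042], [0.0, 532.7523939309103, 243.5115166227837], [0.0, 0.0, 1.0]] [-0.11630138  0.          0.          0.          0.        ] [[0.596, 0.803, 0.004, -0.32], [0.659, -0.486, -0.574, -0.249], [-0.459, 0.345, -0.819, 1.35], [0.0, 0.0, 0.0, 1.0]]
side [[573.8223568287798, 0.0, 322.0969424574995], [0.0, 573.8223568287798, 232.67401511278797], [0.0, 0.0, 1.0]] [0.04796224 0.         0.         0.         0.        ] [[-0.803, -0.595, -0.007, 0.418], [-0.452, 0.617, -0.644, 0.297], [0.388, -0.514, -0.765, 0.981], [0.0, 0.0, 0.0, 1.0]]
wrist [[347.82597814698227, 0.0, 326.8079781556571], [0.0, 347.82597814698227, 241.58700314567932], [0.0, 0.0, 1.0]] [-0.0178895  0.         0.         0.         0.       ] [[0.269, -0.963, -0.001, -0.551], [-0.925, -0.259, 0.278, -0.035], [-0.268, -0.074, -0.961, 0.378], [0.0, 0.0, 0.0, 1.0]]
```

View pics/scene0.png

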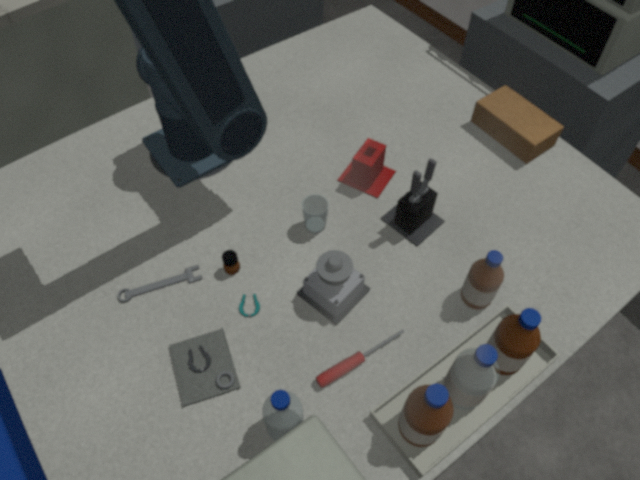

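View pics/side0.png

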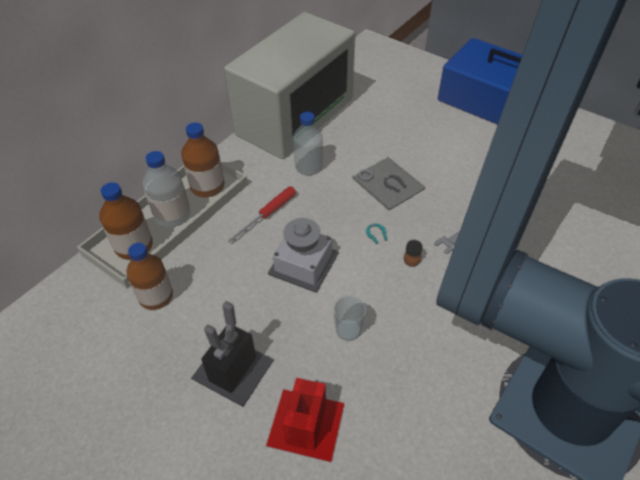

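Scene view: the pliers stand in the black rack at (415,205). The red rack at (368,165) is the decoy. The dark ring lies on the mat at (199,360), the closed spacer is at (225,380) and the teal ring look-alike at (249,305). The pump is at (335,280). So I choose the dark ring at (199,360) and the black rack.

```bash
cat > h.py <<'E'
import numpy as np,cv2
from rig import imaging,readout,bot
def cam(n,save=None):
    d=imaging.read_camera(n)
    if save: cv2.imwrite(save,d["frame"][:,:,::-1])
    return d
def rays(d,uv):
    uv=np.asarray(uv,float).reshape(-1,1,2)
    p=cv2.undistortPoints(uv,np.asarray(d["K"]),np.asarray(d["distortion"])).reshape(-1,2)
    V=np.asarray(d["view"]);R=V[:3,:3];o=-R.T@V[:3,3]
    return o,np.c_[p,np.ones(len(p))]@R   # z-depth-scaled dirs
def plane(d,uv,z):
    o,r=rays(d,uv);return o+r*((z-o[2])/r[:,2])[:,None]
def cloud(d):
    v,u=np.mgrid[:480,:640];o,r=rays(d,np.c_[u.ravel(),v.ravel()])
    z=np.asarray(d["range_z"]).ravel();P=o+r*z[:,None];P[z==0]=np.nan
    return P.reshape(480,640,3)
def proj(d,P):
    V=np.asarray(d["view"]);r,_=cv2.Rodrigues(V[:3,:3])
    return cv2.projectPoints(np.asarray(P,float).reshape(-1,1,3),r,V[:3,3],np.asarray(d["K"]),np.asarray(d["distortion"]))[0].reshape(-1,2)
E
python3 - <<'E'
from h import *
def st(n,P): print(n,len(P),np.round(np.nanmean(P,0),4),np.round(np.nanmin(P,0),4),np.round(np.nanmax(P,0),4))
boxes={"scene":dict(rack=(385,150,450,245),pump=(295,245,375,320),mat=(165,325,245,410)),
"side":dict(rack=(190,295,275,400),pump=(265,215,340,290),mat=(350,155,428,210))}
for n in boxes:
    d=dict(np.load(f"pics/{n}0.npz"));C=cloud(d)
    out=[]
    for k,(a,b,c,e) in boxes[n].items():
        P=C[b:e,a:c].reshape(-1,3);F=d["frame"][b:e,a:c].reshape(-1,3)
        im=cv2.resize(d["frame"][b:e,a:c],(390,450) if k!='x' else 0,interpolation=cv2.INTER_CUBIC);out.append(im)
        for lo,hi in dict(rack=[(.075,.095),(.1,.13),(.13,.16),(.16,.18),(.18,.25)],pump=[(.03,.06),(.06,.08),(.08,.1),(.1,.115),(.115,.14)],mat=[(.004,.02)])[k]:
            m=(P[:,2]>lo)&(P[:,2]<hi)
            if m.sum(): st(f"{n} {k} {lo}",P[m])
    cv2.imwrite(f"pics/crop_{n}.png",np.hstack(out)[:,:,::-1])
a=cv2.imread("pics/crop_scene.png");b=cv2.imread("pics/crop_side.png");cv2.imwrite("pics/crops.png",cv2.resize(np.vstack([a,b]),(780,600)))
E
```

```text
scene rack 0.075 549 [0.5145 0.2764 0.0848] [0.4797 0.2414 0.0752] [0.5369 0.3294 0.0949]
scene rack 0.1 112 [0.508  0.287  0.1146] [0.4987 0.2577 0.1001] [0.5187 0.3097 0.1296]
scene rack 0.13 173 [0.51   0.283  0.1446] [0.4958 0.2542 0.13  ] [0.5197 0.312  0.1599]
scene rack 0.16 152 [0.5095 0.2822 0.1713] [0.4963 0.2547 0.1601] [0.52   0.3131 0.18  ]
scene rack 0.18 18 [0.51   0.2715 0.181 ] [0.5037 0.2576 0.18  ] [0.5172 0.3088 0.1838]
scene pump 0.03 1242 [0.5668 0.0098 0.053 ] [ 0.5081 -0.0293  0.03  ] [0.6022 0.0766 0.06  ]
scene pump 0.06 74 [0.5671 0.0121 0.0611] [ 0.5162 -0.025   0.06  ] [0.601  0.0747 0.0644]
scene pump 0.08 98 [0.5695 0.008  0.088 ] [ 0.5212 -0.0084  0.0802] [0.5832 0.0415 0.1   ]
scene pump 0.1 782 [0.5516 0.0224 0.105 ] [ 0.5141 -0.0119  0.1001] [0.5855 0.0601 0.1147]
scene pump 0.115 160 [0.5515 0.0223 0.1205] [0.5356 0.0092 0.115 ] [0.5651 0.0374 0.126 ]
scene mat 0.004 3685 [ 0.5373 -0.275   0.009 ] [ 0.4279 -0.3718  0.004 ] [ 0.639  -0.1733  0.02  ]
side rack 0.075 1031 [0.5006 0.2927 0.0845] [0.4768 0.2449 0.075 ] [0.5367 0.3296 0.095 ]
side rack 0
[... 188 characters left out ...]
55 0.2876 0.173 ] [0.4945 0.2564 0.1603] [0.5198 0.3179 0.18  ]
side rack 0.18 16 [0.5039 0.3021 0.1808] [0.4966 0.2612 0.18  ] [0.5114 0.3151 0.1812]
side pump 0.03 1334 [0.5342 0.043  0.0522] [ 0.4951 -0.0284  0.0301] [0.5943 0.0785 0.0599]
side pump 0.06 57 [0.5284 0.0319 0.0623] [ 0.4989 -0.0246  0.0601] [0.5878 0.076  0.0799]
side pump 0.08 141 [0.5334 0.0447 0.0884] [ 0.515  -0.0095  0.081 ] [0.5721 0.0589 0.0997]
side pump 0.1 709 [0.5462 0.0288 0.1046] [ 0.5137 -0.0106  0.1002] [0.5839 0.063  0.1148]
side pump 0.115 147 [0.547  0.028  0.1201] [0.5335 0.0129 0.115 ] [0.5617 0.0419 0.1241]
side mat 0.004 1953 [ 0.5314 -0.2707  0.0085] [ 0.4274 -0.3953  0.004 ] [ 0.6285 -0.1633  0.0196]
```

View pics/crops.png

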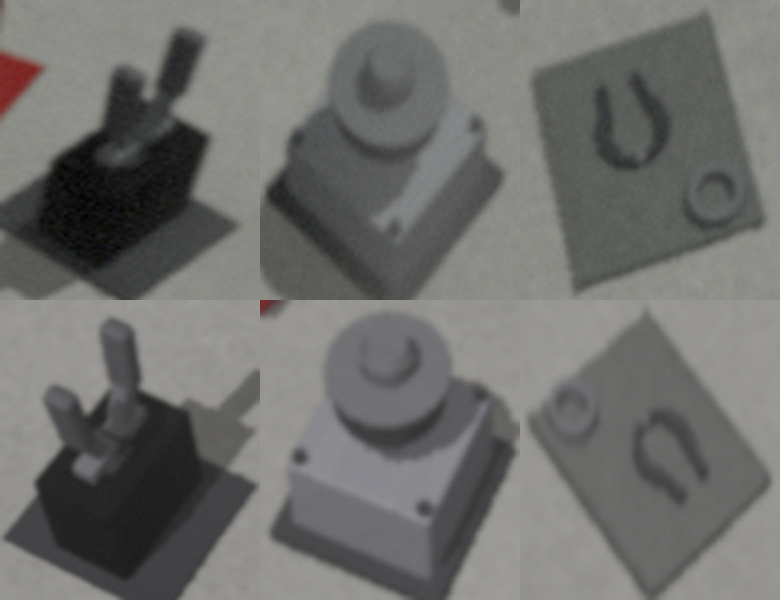

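Crop check: the chosen ring is open with two ears, dark, and separate from the closed spacer. The pliers stand in the black rack, handles up. Next I work out yaws, coarse poses and wrist camera geometry.

```bash
cat >> h.py <<'E'
from scipy.spatial.transform import Rotation as Ro
def pose():
    s=readout.get_state();return np.array(s["tool_pos"]),Ro.from_rotvec(s["ee_rot"]).as_matrix(),s
def go(target,ydir=None):
    """print tool-frame shift (mm) to TCP target and turn (deg) so tool y is along ydir (mod 180)"""
    p,R,s=pose();t=R.T@(np.asarray(target)-p)*1000
    a=0
    if ydir is not None:
        v=R.T@np.r_[ydir,0.];a=np.degrees(np.arctan2(v[2],v[1]));a=(a+90)%180-90
    print("t",round(s["time"],2),"tcp",np.round(p,4),"F",np.round(s["ft_force"],1),"w",round(s["width"],3),"q6",round(s["qpos"][5],2),"-> shift mm",np.round(t,1),"then turn deg",round(a,1), "tiltx",np.round(R[:,0],3),"y",np.round(R[:,1],3))
E
python3 - <<'E'
from h import *
p,R,s=pose();print(np.round(R,3))
d=dict(np.load("pics/wrist0.npz"));V=d["view"];c=-V[:3,:3].T@V[:3,3]
print("cam in tool",np.round(R.T@(c-p),4),"fwd in tool",np.round(R.T@V[2,:3],3),"camx in tool",np.round(R.T@V[0,:3],3))
for n,(a,b,c_,e),mb in [("scene",(385,150,450,245),(165,325,245,410)),("side",(190,295,275,400),(350,155,428,210))]:
    d=dict(np.load(f"pics/{n}0.npz"));C=cloud(d)
    P=C[b:e,a:c_].reshape(-1,3);P=P[(P[:,2]>.135)&(P[:,2]<.178)]
    A=P[P[:,1]<.285];B=P[P[:,1]>.285]
    for Q in(A,B):print(n,"handle",np.round(np.median(Q,0),4),np.round(Q.min(0),4),np.round(Q.max(0),4))
    P=C[b:e,a:c_].reshape(-1,3);P=P[(P[:,2]>.082)&(P[:,2]<.088)];r=cv2.minAreaRect((P[:,:2]*1000).astype(np.float32));print("rack top",r)
    a,b,c_,e=mb;g=cv2.cvtColor(d["frame"],cv2.COLOR_RGB2GRAY)[b:e,a:c_];m=(g<70).astype(np.uint8)
    k,l,stt,cen=cv2.connectedComponentsWithStats(m)
    for i in range(1,k):
        if stt[i,4]>40:
            v,u=np.where(l==i);W=plane(d,np.c_[u+a,v+b],.0115)[:,:2];mu=W.mean(0);w,E=np.linalg.eigh(np.cov((W-mu).T))
            print("dark",stt[i],mu.round(4),np.sqrt(w)*1000,E[:,1],((W-mu)@E[:,1]).min(),((W-mu)@E[:,1]).max())
go((.535,-.28,.22))
E
```

```text
[[-0.     0.268 -0.963]
 [ 0.001 -0.963 -0.268]
 [-1.    -0.001 -0.   ]]
cam in tool [-0.1416  0.0015 -0.0717] fwd in tool [0.961 0.    0.278] camx in tool [-0.     1.    -0.001]
scene handle [0.5139 0.258  0.1584] [0.5025 0.2542 0.135 ] [0.52   0.2689 0.178 ]
scene handle [0.5072 0.3042 0.1574] [0.4971 0.2998 0.1352] [0.5149 0.3131 0.1778]
rack top ((507.47161865234375, 285.0474548339844), (51.06050109863281, 83.66045379638672), 6.592570781707764)
dark [ 34  21  12  25 104] [ 0.5252 -0.2637] [ 3.76410475 13.69605786] [-0.97217317  0.23426338] -0.022726155300486266 0.02777587008787558
dark [ 23  25  14  23 112] [ 0.5197 -0.2903] [ 4.08081911 14.47152692] [-0.97800653  0.20857429] -0.023115201154320354 0.028561296894211677
side handle [0.5067 0.2673 0.1595] [0.5013 0.2564 0.1352] [0.5198 0.2709 0.1778]
side handle [0.4979 0.3137 0.1599] [0.494  0.3032 0.1354] [0.5137 0.3179 0.178 ]
rack top ((507.39105224609375, 286.64947509765625), (51.122928619384766, 81.30323028564453), 8.86711597442627)
t 0.15 tcp [ 0.1477 -0.5294  0.2306] F [-0.3 -0.7  0.3] w 1.004 q6 -0.2 -> shift mm [  10.9 -136.2 -440.1] then turn deg 0 tiltx [-0.     0.001 -1.   ] y [ 0.268 -0.963 -0.001]
```

```bash
python3 -m inch '[[[0,-0.014,-0.044,0],[0,-0.014,-0.044,0],[0,-0.014,-0.044,0],[0,-0.014,-0.044,0],[0,-0.014,-0.044,0],[0,-0.014,-0.044,0],[0,-0.014,-0.044,0],[0,-0.014,-0.044,0],[0,-0.014,-0.044,0],[0,-0.014,-0.044,0],[0,0,0,0],[0,0,0,0]]]'
python3 - <<'E'
from h import *
go((.535,-.28,.22),(.22,.975))
d=cam("wrist","pics/w1.png");u=proj(d,[.522,-.277,.0105])[0];print(u)
import pickle;pickle.dump(d,open("pics/w1.pkl","wb"))
u=np.clip(u.astype(int),80,560)
E
```

```text
time: 1.35
tool_pos: [0.547, -0.2672, 0.2257]
ee_rot: [2.078, 0.286, -2.085]
ft_force: [-0.8, -0.3, 0.7]
width: 0.998
t 1.35 tcp [ 0.547  -0.2672  0.2257] F [-0.8 -0.3  0.7] w 0.998 q6 0.66 -> shift mm [ 5.7  9.2 14.9] then turn deg 28.0 tiltx [-0.004  0.006 -1.   ] y [ 0.264 -0.965 -0.006]
[329.09630588 236.64295163]
```

View pics/w1.png

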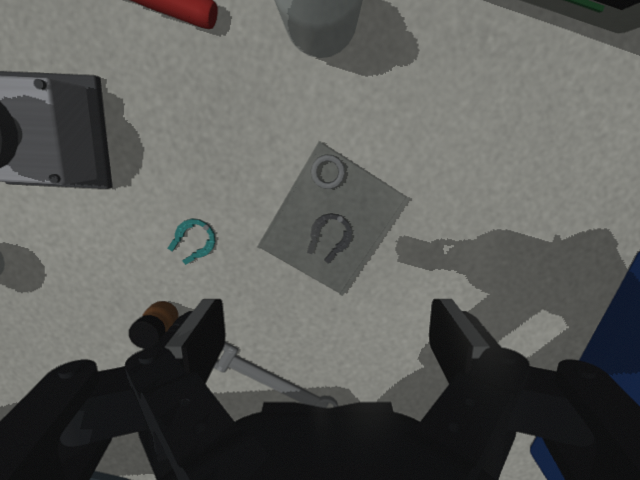

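Wrist view: the dark ring is at (332,237), ears at (316,252) and (333,262), hinge at the upper right. The spacer is at (329,172) and the teal decoy at (195,240).

Run:
```python
from h import *
import pickle
from scipy.optimize import least_squares
d=pickle.load(open("pics/w1.pkl","rb"));g=cv2.cvtColor(d["frame"],cv2.COLOR_RGB2GRAY)
sub=g[205:270,300:362];print("mat",np.median(g[265:280,330:350]),"min",sub.min())
for th in (55,62,68):
    m=np.zeros_like(g);m[205:270,300:362]=(sub<th);k,l,s,_=cv2.connectedComponentsWithStats(m);i=1+s[1:,4].argmax();m=(l==i).astype(np.uint8)
    v,u=np.where(m>0);W=plane(d,np.c_[u,v],.0125)[:,:2]*1000;mu=W.mean(0)
    w,E=np.linalg.eigh(np.cov((W-mu).T));ax=E[:,1]*np.sign(E[0,1])
    # hinge side contour circle fit
    c=max(cv2.findContours(m,cv2.RETR_EXTERNAL,cv2.CHAIN_APPROX_NONE)[0],key=len).reshape(-1,2);Q=plane(d,c,.0125)[:,:2]*1000
    h=cv2.convexHull(Q.astype(np.float32)).reshape(-1,2);H=h[(h-mu)@ax>-8]
    r=least_squares(lambda p:np.hypot(*(H-p).T)-21.5,mu);s_=np.c_[-ax[1],ax[0]]
    t=(W-mu)@ax;n=(W-mu)@s_.T.ravel()
    ears=W[t<t.min()+10].mean(0);
    print(th,len(u),"mu",mu,"ax",ax,"w",np.sqrt(w),"centre",r.x,"rms",np.sqrt(np.mean(r.fun**2)),"ears mid",ears,"dir c-ears",(r.x-ears)/np.linalg.norm(r.x-ears),"ext",t.min(),t.max(),n.min(),n.max())
```

```text
mat 87.0 min 43
55 30 mu [ 506.88070803 -283.80485087] ax [ 0.88697135 -0.46182445] w [0.71365886 5.44461888] centre [ 492.47719482 -294.65547998] rms 0.8261120326943968 ears mid [ 502.19658    -281.42134416] dir c-ears [-0.59193192 -0.80598796] ext -10.641923681008617 8.027811798474897 -1.360244235797285 1.766114206341802
62 572 mu [ 526.01367943 -283.06383468] ax [0.90342984 0.42873596] w [11.12158994 15.26148118] centre [ 527.46752122 -279.21882872] rms 0.839775201106556 ears mid [ 500.86481724 -284.10578686] dir c-ears [0.98354226 0.18067824] ext -28.66377325462886 24.430190561169294 -17.908653975263505 21.871487303806195
68 808 mu [ 524.37520273 -278.5823113 ] ax [ 0.9961764  -0.08736469] w [13.85118768 14.33732267] centre [ 527.57547217 -279.17522102] rms 0.5400663385721611 ears mid [ 500.92379064 -275.39483389] dir c-ears [ 0.99008941 -0.14043847] ext -29.423809958460584 24.299618844478605 -22.491281711345664 21.79995975065857
```

Run:
```python
from h import *
import pickle
from scipy.optimize import least_squares
d=pickle.load(open("pics/w1.pkl","rb"));g=cv2.cvtColor(d["frame"],cv2.COLOR_RGB2GRAY).astype(np.float32)
for th in (68,72,76):
    m=np.zeros(g.shape,np.uint8);m[205:270,300:362]=(cv2.GaussianBlur(g,(3,3),0)[205:270,300:362]<th);k,l,s,_=cv2.connectedComponentsWithStats(m);i=1+s[1:,4].argmax();m=(l==i).astype(np.uint8)
    v,u=np.where(m>0);W=plane(d,np.c_[u,v],.0125)[:,:2]*1000
    ax=np.array([.975,-.22]);ce=np.array([526,-279.])
    c=max(cv2.findContours(m,cv2.RETR_EXTERNAL,cv2.CHAIN_APPROX_NONE)[0],key=len).reshape(-1,2);Q=plane(d,c,.0125)[:,:2]*1000
    for _ in range(8):
        H=Q[((Q-ce)@ax>-10)&(np.hypot(*(Q-ce).T)>18)]
        r=least_squares(lambda p:np.hypot(*(H-p[:2]).T)-p[2],np.r_[ce,21.5]);ce=r.x[:2]
        t=(W-ce)@ax;n=(W-ce)@np.array([-ax[1],ax[0]]);E=t<-20
        a=n[E&(n>0)].mean();b=n[E&(n<0)].mean()
        e=(W[E&(n>0)].mean(0)+W[E&(n<0)].mean(0))/2
        ax=(ce-e)/np.linalg.norm(ce-e)
    print(th,len(u),"c",ce,"r",r.x[2],"ax",ax,"ears at",a,b,t[E].mean(),"tmin",t.min(),t.max())
    print("inner/outer ears n", n[E&(n>0)].min(),n[E&(n>0)].max(),n[E&(n<0)].min(),n[E&(n<0)].max())
```

```text
68 411 c [ 526.96653904 -280.41882514] r 21.5 ax [nan nan] ears at nan nan nan tmin nan nan<stdin>:14: RuntimeWarning: Mean of empty slice.
  ret = ret.dtype.type(ret / rcount)
<stdin>:15: RuntimeWarning: Mean of empty slice.
  ret = um.true_divide(
<stdin>:17: RuntimeWarning: Mean of empty slice.
Traceback (most recent call last):
ValueError: zero-size array to reduction operation minimum which has no identity
```

```bash
cat > ring.py <<'E'
from h import *
import pickle
from scipy.optimize import least_squares
def ring(d,th,c0,ax0=(.975,-.22),z=.0125,zoom=None):
    g=cv2.cvtColor(d["frame"],cv2.COLOR_RGB2GRAY);u0,v0=proj(d,[c0[0]/1e3,c0[1]/1e3,z])[0].astype(int)
    H=40;S=4;sub=cv2.resize(g[v0-H:v0+H,u0-H:u0+H],None,fx=S,fy=S,interpolation=cv2.INTER_CUBIC)
    k,l,s,_=cv2.connectedComponentsWithStats((sub<th).astype(np.uint8))
    v,u=np.where(np.isin(l,[i for i in range(1,k) if s[i,4]>60*S]))
    W=plane(d,np.c_[(u+.5)/S-.5+u0-H,(v+.5)/S-.5+v0-H],z)[:,:2]*1000
    ax=np.array(ax0)/np.hypot(*ax0);ce=np.array(c0,float);W=W[np.hypot(*(W-ce).T)<36]
    for _ in range(10):
        a=W[((W-ce)@ax>-8)];q=np.degrees(np.arctan2(*(a-ce).T));h=np.hypot(*(a-ce).T)
        O=np.array([a[(abs(q-b)<4)][h[abs(q-b)<4].argmax()] for b in range(-176,177,8) if (abs(q-b)<4).any()])
        r=least_squares(lambda p:np.hypot(*(O-p[:2]).T)-21.5,ce,loss="soft_l1");ce=r.x
        t=(W-ce)@ax;n=(W-ce)@np.array([-ax[1],ax[0]]);E=t<-20
        e=(W[E&(n>0)].mean(0)+W[E&(n<0)].mean(0))/2;ax=(ce-e)/np.linalg.norm(ce-e)
    print(th,len(W),"c",ce.round(1),"ax",ax.round(3),"deg",np.degrees(np.arctan2(ax[1],ax[0])).round(1),"rms",np.sqrt((r.fun**2).mean()).round(2),"gap pt",(ce-24*ax).round(1),"t",t.min().round(1),t.max().round(1),"ear n",[x.round(1) for x in (n[E&(n>0)].min(),n[E&(n>0)].max(),n[E&(n<0)].min(),n[E&(n<0)].max())])
if __name__=="__main__":
    d=pickle.load(open("pics/w1.pkl","rb"))
    for th in (68,71,74):ring(d,th,(526,-279))
E
python3 ring.py
```

```text
68 12687 c [ 527.8 -279. ] ax [ 0.97  -0.243] deg -14.1 rms 2.13 gap pt [ 504.6 -273.2] t -32.0 21.4 ear n [np.float64(6.4), np.float64(15.6), np.float64(-15.8), np.float64(-6.5)]
71 13486 c [ 528.  -279.1] ax [ 0.969 -0.246] deg -14.3 rms 2.73 gap pt [ 504.7 -273.2] t -32.4 21.4 ear n [np.float64(6.2), np.float64(16.0), np.float64(-15.8), np.float64(-6.3)]
74 14122 c [ 528.1 -279.1] ax [ 0.97  -0.244] deg -14.1 rms 2.19 gap pt [ 504.8 -273.2] t -32.7 21.5 ear n [np.float64(5.8), np.float64(15.9), np.float64(-16.1), np.float64(-6.2)]
```

Run:
```python
from h import *
go((.54,.025,.27),(-.134,.991))
```

```text
t 1.4 tcp [ 0.5468 -0.2672  0.2257] F [0.3 0.8 0.1] w 1.002 q6 0.66 -> shift mm [ -42.5 -284.   -70.2] then turn deg 7.6 tiltx [-0.003  0.006 -1.   ] y [ 0.263 -0.965 -0.007]
```

```bash
python3 -m inch '[[[-0.01,-0.03,-0.006,0],[-0.008,-0.036,-0.009,0],[-0.006,-0.036,-0.009,0],[-0.006,-0.036,-0.009,0],[-0.006,-0.036,-0.009,0],[-0.006,-0.036,-0.009,0],[0,-0.036,-0.009,0],[0,-0.036,-0.009,0],[0,0,0,4],[0,0,0,4],[0,0,0,0],[0,0,0,0]]]'
python3 - <<'E'
from h import *
import pickle
d=cam("wrist","pics/w2.png");pickle.dump(d,open("pics/w2.pkl","wb"))
C=cloud(d).reshape(-1,3);C=C[(np.hypot(C[:,0]-.549,C[:,1]-.025)<.06)]
for lo,hi in((.1,.112),(.119,.128)):
    P=C[(C[:,2]>lo)&(C[:,2]<hi)];print(len(P),np.median(P,0).round(4),P.mean(0).round(4),cv2.minEnclosingCircle((P[:,:2]*1000).astype(np.float32)))
C=C[C[:,2]>.12];print(np.percentile(C[:,2],[5,50,95]))
go((.5074,.2858,.30),(-.134,.991))
E
```

```text
time: 2.6
tool_pos: [0.5309, 0.0162, 0.2705]
ee_rot: [2.167, 0.11, -2.182]
ft_force: [0.6, -0.4, 0.0]
width: 0.995
4032 [0.5555 0.0242 0.1034] [0.5536 0.0242 0.1034] ((551.8377685546875, 23.94512176513672), 36.10065841674805)
602 [0.5523 0.0242 0.1203] [0.5522 0.0242 0.1204] ((552.560302734375, 23.83153533935547), 12.814263343811035)
[0.2994606  0.35044189 0.36790751]
t 2.65 tcp [0.5309 0.0161 0.2705] F [-0.5  0.1 -0.1] w 1.002 q6 1.29 -> shift mm [ -28.1 -270.9   -2.2] then turn deg -2.2 tiltx [-0.007  0.005 -1.   ] y [ 0.096 -0.995 -0.005]
```

View pics/w2.png

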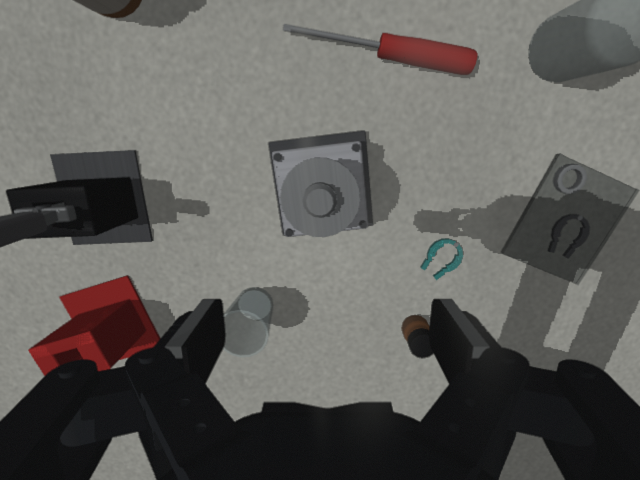

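Wrist view 2: the pump shaft is at (322,199), the black rack at (85,205) with the pliers' handle to its left, and the red rack at (95,320).

```bash
python3 -m inch '[[[-0.006,-0.03,0,-2],[-0.006,-0.036,0,0],[-0.006,-0.036,0,0],[-0.006,-0.036,0,0],[-0.004,-0.036,0,0],[0,-0.036,0,0],[0,-0.036,0,0],[0,-0.025,0,0],[0,0,0,0],[0,0,0,0]]]'
python3 - <<'E'
from h import *
import pickle
d=cam("wrist","pics/w3.png");pickle.dump(d,open("pics/w3.pkl","wb"))
C=cloud(d).reshape(-1,3);C=C[(np.hypot(C[:,0]-.507,C[:,1]-.286)<.06)&(C[:,2]<.19)]
P=C[(C[:,2]>.08)&(C[:,2]<.09)];print("rack",cv2.minAreaRect((P[:,:2]*1000).astype(np.float32)))
for lo,hi in((.125,.15),(.15,.172),(.172,.186)):
  P=C[(C[:,2]>lo)&(C[:,2]<hi)];
  for Q in(P[P[:,1]<.286],P[P[:,1]>.286]):
    if len(Q):print(lo,len(Q),"handle",np.median(Q,0).round(4),Q.min(0).round(4),Q.max(0).round(4))
go((.5074,.2858,.30),(-.134,.991))
E
```

```text
time: 3.65
tool_pos: [0.4984, 0.2846, 0.2996]
ee_rot: [2.149, 0.142, -2.165]
ft_force: [1.0, -0.4, 0.1]
width: 0.997
rack ((509.7587890625, 285.11517333984375), (49.626041412353516, 80.01525115966797), 7.457309246063232)
0.125 113 handle [0.519  0.2682 0.1376] [0.507  0.2591 0.1255] [0.5219 0.271  0.1499]
0.125 117 handle [0.5135 0.3027 0.1364] [0.4994 0.2993 0.1251] [0.5156 0.3128 0.1498]
0.15 120 handle [0.5196 0.2666 0.1631] [0.5073 0.2578 0.15  ] [0.522  0.2684 0.1717]
0.15 127 handle [0.5137 0.3044 0.1617] [0.5017 0.3011 0.1502] [0.5156 0.3144 0.172 ]
0.172 314 handle [0.5139 0.2611 0.1772] [0.5038 0.2543 0.1724] [0.5219 0.267  0.1797]
0.172 315 handle [0.5071 0.3088 0.1771] [0.4975 0.3027 0.1721] [0.5151 0.3152 0.1795]
t 3.7 tcp [0.4984 0.2844 0.2996] F [-0.4  0.2 -0.1] w 1.005 q6 1.76 -> shift mm [-0.5 -0.3 -9.1] then turn deg -0.4 tiltx [-0.008  0.004 -1.   ] y [ 0.127 -0.992 -0.005]
```

View pics/w3.png

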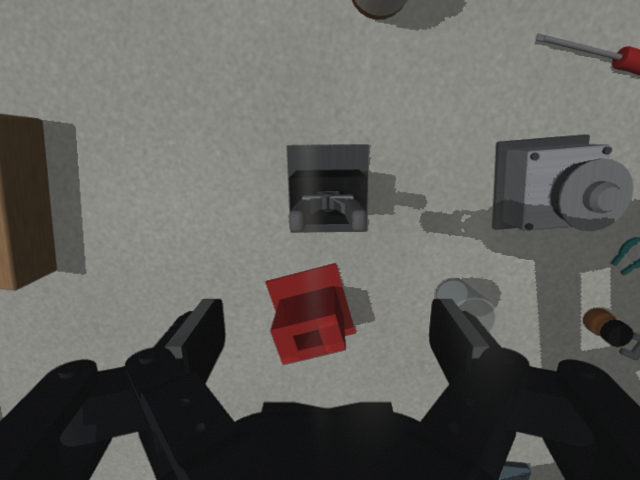

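View 3 shows the pliers in the black rack at (328,210), jaws aligned left and right of the handles, and the red rack at (310,320). I descend over the handles.

```bash
python3 -m inch '[[[0.02,0,-0.005,0],[0.035,0,-0.005,0],[0.035,0,0,0],[0.03,0,0,0],[0.025,0,0,0],[0.012,0,0,0],[0.005,0,0,0],[0,0,0,0]]]'
python3 - <<'E'
from h import *
go((.509,.285,.130),(-.134,.991))
E
```

```text
time: 4.5
tool_pos: [0.5135, 0.2747, 0.1351]
ee_rot: [2.162, 0.128, -2.165]
ft_force: [0.3, 1.2, 0.7]
width: 0.997
t 4.5 tcp [0.5135 0.2747 0.1351] F [0.3 1.2 0.7] w 0.997 q6 1.75 -> shift mm [  5.2 -10.7   3.3] then turn deg -1.1 tiltx [-0.001  0.003 -1.   ] y [ 0.115 -0.993 -0.003]
```

```bash
python3 -m inch '[[[0.002,-0.005,0.002,-1],[0.002,-0.005,0.001,0],[0.001,0,0,0],[0,0,0,0]]]'
python3 - <<'E'
from h import *
go((.509,.285,.130),(-.134,.991))
E
```

```text
time: 4.9
tool_pos: [0.5116, 0.2858, 0.1341]
ee_rot: [2.161, 0.15, -2.147]
ft_force: [0.6, -0.3, -0.3]
width: 1.003
t 4.9 tcp [0.5116 0.2858 0.1341] F [ 0.6 -0.3 -0.3] w 1.003 q6 1.75 -> shift mm [4.1 0.5 2.7] then turn deg -0.0 tiltx [ 0.006  0.005 -1.   ] y [ 0.134 -0.991 -0.004]
```

```bash
python3 -m inch '[[[0.005,0,0.002,0],[0.001,0,0.001,0],[0,0,0,0]]]'; python3 -m inch '[[[0,0,0,0],[0,0,0,0],[0,0,0,0],[0,0,0,0],[0,0,0,0],[0,0,0,0]]]' 0.3
python3 - <<'E'
from h import *
go((.509,.285,.130),(-.134,.991))
E
```

```text
time: 5.2
tool_pos: [0.5086, 0.2859, 0.1284]
ee_rot: [2.162, 0.151, -2.145]
ft_force: [-1.2, -0.0, -0.9]
width: 1.0
time: 5.8
tool_pos: [0.5088, 0.2862, 0.1289]
ee_rot: [2.163, 0.152, -2.145]
ft_force: [0.5, -0.2, 1.2]
width: 0.645
t 5.8 tcp [0.5088 0.2862 0.1289] F [ 0.5 -0.2  1.2] w 0.645 q6 1.75 -> shift mm [-1.1  1.2 -0.1] then turn deg 0.0 tiltx [ 0.008  0.006 -1.   ] y [ 0.135 -0.991 -0.005]
```

```bash
python3 -m inch '[[[-0.008,0,0,0],[-0.015,0,0,0],[-0.02,0,0,0],[-0.02,0,0,0],[-0.02,0,0,0],[-0.02,0,0,0],[-0.02,0,0,0],[-0.015,0,0,0],[0,0,0,0],[0,0,0,0]]]'
python3 - <<'E'
from h import *
import pickle
go((.5047,-.2732,.26),(.245,.969))
d=cam("wrist","pics/w4.png");pickle.dump(d,open("pics/w4.pkl","wb"));s=cam("side","pics/s4.png")
cv2.imwrite("pics/v4.png",np.hstack([cv2.imread("pics/w4.png")[100:480,120:520],cv2.imread("pics/s4.png")[60:440,60:460]]))
E
```

```text
time: 6.8
tool_pos: [0.5055, 0.2831, 0.2713]
ee_rot: [2.153, 0.146, -2.152]
ft_force: [0.0, 0.2, -2.2]
width: 0.651
t 6.8 tcp [0.5055 0.2831 0.2713] F [ 0.   0.2 -2.2] w 0.651 q6 1.75 -> shift mm [ 10.7 551.2  75.3] then turn deg 21.9 tiltx [ 0.     0.001 -1.   ] y [ 0.134 -0.991 -0.001]
```

View pics/v4.png

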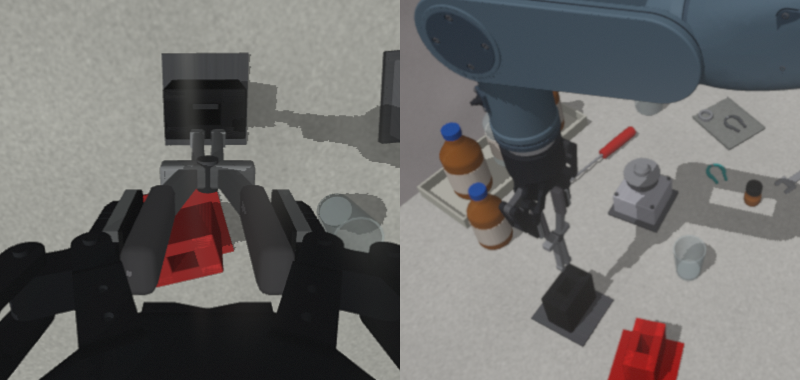

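Left (wrist): the pliers are in the gripper, tips at about crop (207,135), and the black rack is empty. Right (side): the pliers hang upright above the rack. Next I measure the tips in the tool frame.

```bash
cat > tips.py <<'E'
from h import *
def tips(d,p,R,lo=.03,hi=.135):
    C=(cloud(d).reshape(-1,3)-p)@R
    for a in np.arange(lo,hi,.01):
        P=C[(C[:,0]>a)&(C[:,0]<a+.01)&(abs(C[:,1])<.04)&(abs(C[:,2])<.03)]
        if len(P)>3:print("x %.3f"%a,len(P),"y",np.percentile(P[:,1],[2,50,98]).round(4),"z",np.percentile(P[:,2],[2,50,98]).round(4),"mean y +/-",P[P[:,1]>0,1].mean().round(4),P[P[:,1]<=0,1].mean().round(4))
E
python3 - <<'E'
from tips import *
import pickle
p,R,s=pose();d=pickle.load(open("pics/w4.pkl","rb"));tips(d,p,R)
for x in(.114,.118,.122):print(x,proj(d,p+R@[x,0,0]))
i=cv2.imread("pics/w4.png")[200:300,270:390];cv2.imwrite("pics/w4z.png",cv2.resize(i,None,fx=5,fy=5,interpolation=cv2.INTER_CUBIC))
E
```

```text
x 0.030 1733 y [-0.0231  0.0017  0.0264] z [-0.0101 -0.006   0.0068] mean y +/- 0.0112 -0.011
x 0.040 163 y [-0.0216  0.0011  0.0251] z [-0.0104 -0.0081 -0.0066] mean y +/- 0.0113 -0.0105
x 0.050 113 y [-0.0078 -0.0007  0.011 ] z [-0.0074 -0.0069 -0.0055] mean y +/- 0.0078 -0.0046
x 0.060 112 y [-0.0077  0.0014  0.011 ] z [-0.0074 -0.0069 -0.0056] mean y +/- 0.0076 -0.0043
x 0.070 108 y [-0.008   0.0017  0.0114] z [-0.0073 -0.0069 -0.0058] mean y +/- 0.0078 -0.0045
x 0.080 94 y [-0.0084  0.0044  0.0118] z [-0.0073 -0.0068 -0.0054] mean y +/- 0.0082 -0.0048
x 0.090 83 y [-0.0089 -0.0011  0.0123] z [-0.0073 -0.0068 -0.0051] mean y +/- 0.0085 -0.0051
x 0.100 128 y [-0.011   0.0058  0.0145] z [-0.0073 -0.0066  0.0041] mean y +/- 0.0111 -0.0077
x 0.110 106 y [-0.0111 -0.0013  0.0145] z [-0.0073 -0.0068  0.0039] mean y +/- 0.0096 -0.0061
x 0.120 13 y [-0.0012 -0.0006  0.0049] z [-0.0051 -0.0018  0.0029] mean y +/- 0.0049 -0.0007
0.114 [[324.73017956 238.97382578]]
0.118 [[324.75812434 237.58099844]]
0.122 [[324.78528564 236.22727949]]
```

View pics/w4z.png

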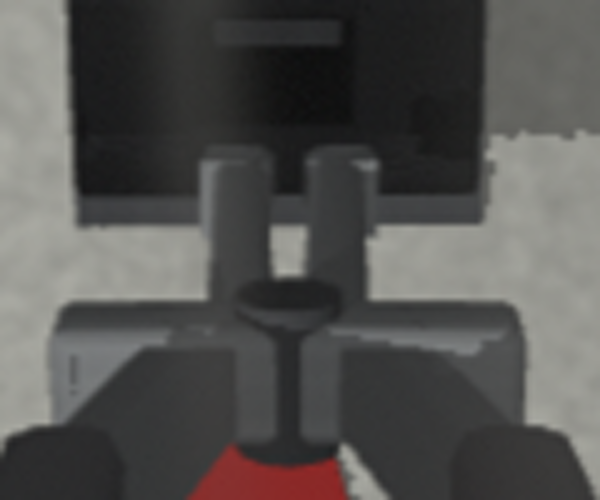

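View shows the two tips parted slightly and the shoulders symmetric about column 288 of the crop. The tips sit in the tool frame at about (0.119, 0.0017, -0.001). I carry the pliers over to the ring.

```bash
python3 -m inch '[[[0,0.02,0.003,0],[0,0.035,0.005,0],[0,0.035,0.005,0],[0,0.035,0.005,0],[0,0.035,0.005,0],[0,0.035,0.005,0],[0,0.035,0.005,0],[0,0.035,0.005,0],[0,0.035,0.005,0],[0,0.035,0.005,0],[0,0.035,0.005,0],[0,0.035,0.005,0],[0,0.035,0.005,0],[0,0.03,0.005,0],[0,0.02,0,0],[0,0,0,5],[0,0,0,5],[0,0,0,5],[0,0,0,5],[0,0,0,0]]]'
python3 - <<'E'
from h import *
go((.5046,-.2715,.19),(.245,.969))
E
```

```text
time: 8.9
tool_pos: [0.4922, -0.2297, 0.2437]
ee_rot: [-2.052, 0.23, 2.14]
ft_force: [0.1, 0.1, -1.8]
width: 0.652
t 8.9 tcp [ 0.4922 -0.2297  0.2437] F [ 0.1  0.1 -1.8] w 0.652 q6 1.17 -> shift mm [ 52.6  38.2 -23.8] then turn deg 1.1 tiltx [-0.041  0.014 -0.999] y [-0.226 -0.974 -0.004]
```

```bash
python3 -m inch '[[[0.018,0.013,-0.008,1],[0.018,0.013,-0.008,0],[0.014,0.012,-0.006,0],[0,0,0,0],[0,0,0,0]]]'
python3 - <<'E'
from h import *
go((.5046,-.2715,.19),(.245,.969))
E
```

```text
time: 9.4
tool_pos: [0.5021, -0.2711, 0.1885]
ee_rot: [-2.043, 0.235, 2.139]
ft_force: [-0.2, 0.7, -1.7]
width: 0.65
t 9.4 tcp [ 0.5021 -0.2711  0.1885] F [-0.2  0.7 -1.7] w 0.65 q6 1.13 -> shift mm [-1.6 -0.2 -2.5] then turn deg 0.7 tiltx [-0.044  0.017 -0.999] y [-0.234 -0.972 -0.007]
```

```bash
t(){ python3 - <<'E'
from h import *
p,R,s=pose();print(round(s["time"],2),p.round(4),"tilt",R[:,0].round(4),"vel",np.round(s["joint_vel"],3))
E
}
python3 -m inch '[[[-0.04,0,0,0],[0,0,0,0]]]' >/dev/null; t
python3 -m inch '[[[0.01,0,0,0],[0.01,0,0,0],[0.01,0,0,0],[0.01,0,0,0],[0,0,0,0]]]'>/dev/null; t
python3 -m inch '[[[0,0,-0.04,0],[0,0,0,0]]]' >/dev/null; t
python3 -m inch '[[[0,0,0.01,0],[0,0,0.01,0],[0,0,0.01,0],[0,0,0.01,0],[0,0,0,0]]]'>/dev/null; t
```

```text
9.6 [ 0.5034 -0.2708  0.2295] tilt [-0.0453  0.019  -0.9988] vel [ 0.     0.065  0.138  0.    -0.048 -0.003]
10.1 [ 0.5005 -0.2677  0.1857] tilt [-0.0462  0.0201 -0.9987] vel [ 0.002 -0.004 -0.005 -0.001  0.002  0.001]
10.3 [ 0.538  -0.2758  0.1805] tilt [-0.0518  0.0242 -0.9984] vel [-0.022 -0.07   0.123 -0.031  0.051 -0.019]
10.8 [ 0.4933 -0.2647  0.1824] tilt [-0.0547  0.0256 -0.9982] vel [-0.005 -0.011  0.003  0.006 -0.013 -0.002]
```

```bash
cat > t.sh <<'X'
python3 - <<'E'
from h import *
p,R,s=pose();print(round(s["time"],2),p.round(4),"tilt",R[:,0].round(4),"y",R[:,1].round(4),"w",s["width"].round(3),"F",s["ft_force"].round(1),"M",s["wrist_torque"].round(2))
E
X
python3 -m inch '[[[0,0,0,0],[0,0,0,0],[0,0,0,0],[0,0,0,0]]]' >/dev/null; sh t.sh
python3 -m inch '[[[0,0,0.04,0],[0,0,0,0]]]' >/dev/null; sh t.sh
python3 -m inch '[[[0,0,-0.012,0],[0,0,-0.012,0],[0,0,-0.012,0],[0,0,-0.012,0],[0,0,0,0]]]'>/dev/null; sh t.sh
```

```text
Traceback (most recent call last):
AttributeError: 'float' object has no attribute 'round'
Traceback (most recent call last):
AttributeError: 'float' object has no attribute 'round'
Traceback (most recent call last):
AttributeError: 'float' object has no attribute 'round'
```

```bash
sed -i 's/s\["width"\].round(3)/round(s["width"],3)/' t.sh; sh t.sh; python3 -m inch '[[[0,0,0.04,0],[0,0,0.04,0]]]' >/dev/null; sh t.sh;python3 -m inch '[[[0,0,-0.04,0],[0,0,-0.04,0]]]' >/dev/null; sh t.sh
```

```text
11.9 [ 0.5086 -0.269   0.182 ] tilt [-0.0491  0.0229 -0.9985] y [-0.2305 -0.973  -0.011 ] w 0.644 F [-0.   0.5 -1.7] M [-0.03 -0.11 -0.03]
12.1 [ 0.4352 -0.2524  0.1844] tilt [-0.0471  0.022  -0.9986] y [-0.227  -0.9738 -0.0107] w 0.651 F [-1.3 -0.2 -1.8] M [-0.04  0.04  0.03]
12.3 [ 0.5001 -0.2623  0.1757] tilt [-0.0644  0.0341 -0.9973] y [-0.2301 -0.973  -0.0184] w 0.65 F [ 0.2 -0.9 -0.8] M [-0.08 -0.09 -0.  ]
```

```bash
m(){ sh t.sh | cut -c1-75; }
python3 -m inch '[[[0,0,0.05,0]]]' >/dev/null; m; python3 -m inch '[[[0,0,0,0]]]' >/dev/null; m; python3 -m inch '[[[0,0,0,0]]]' >/dev/null; m
python3 -m inch '[[[0,0,-0.008,0]]]' >/dev/null; m; python3 -m inch '[[[0,0,-0.008,0]]]' >/dev/null; m; python3 -m inch '[[[0,0,-0.008,0]]]' >/dev/null; m;python3 -m inch '[[[0,0,-0.008,0]]]' >/dev/null; m; python3 -m inch '[[[0,0,-0.008,0]]]' >/dev/null; m; python3 -m inch '[[[0,0,0,0]]]' >/dev/null; m
```

```text
12.4 [ 0.4591 -0.2543  0.1714] tilt [-0.0682  0.0392 -0.9969] y [-0.2284 -0
12.5 [ 0.4536 -0.2502  0.167 ] tilt [-0.0804  0.0484 -0.9956] y [-0.2279 -0
12.6 [ 0.4538 -0.2503  0.166 ] tilt [-0.0813  0.0492 -0.9955] y [-0.228  -0
12.7 [ 0.4614 -0.2518  0.1655] tilt [-0.082   0.0496 -0.9954] y [-0.2282 -0
12.8 [ 0.4705 -0.2542  0.1658] tilt [-0.08    0.048  -0.9956] y [-0.2282 -0
12.9 [ 0.4798 -0.2567  0.1662] tilt [-0.0779  0.0463 -0.9959] y [-0.228  -0
13.0 [ 0.4891 -0.2591  0.1664] tilt [-0.076   0.0448 -0.9961] y [-0.2278 -0
13.1 [ 0.4983 -0.2613  0.1663] tilt [-0.0745  0.0437 -0.9963] y [-0.2275 -0
13.2 [ 0.4998 -0.2618  0.1665] tilt [-0.0733  0.0429 -0.9964] y [-0.2269 -0
```

```bash
m(){ sh t.sh | cut -c1-85; }
python3 -m inch '[[[-0.01,0,0.005,0],[-0.01,0,0.01,0],[-0.01,0,0.02,0],[0,0,0.02,0],[0,0,0.02,0],[0,0,0.01,0],[0,0,0.005,0]]]' >/dev/null; m; python3 -m inch '[[[0,0,0,0]]]' >/dev/null; m
python3 -m inch '[[[0,0,-0.008,0],[0,0,-0.008,0],[0,0,-0.008,0],[0,0,-0.008,0],[0,0,-0.008,0]]]' >/dev/null; m; python3 -m inch '[[[0,0,-0.01,0],[0,0,-0.01,0],[0,0,-0.01,0],[0,0,-0.01,0],[0,0,0,0]]]' >/dev/null; m
python3 -m inch '[[[0,0.01,0,0],[0,0.01,0,0],[0,0.01,0,0],[0,0,0,0]]]' >/dev/null; m
python3 -m inch '[[[0,-0.01,0,0],[0,-0.01,0,0],[0,-0.01,0,0],[0,0,0,0]]]' >/dev/null; m
```

```text
13.9 [ 0.4088 -0.2417  0.2104] tilt [-0.0717  0.0399 -0.9966] y [-0.2266 -0.9737 -0.0
14.0 [ 0.4083 -0.2416  0.2111] tilt [-0.071   0.0393 -0.9967] y [-0.2272 -0.9736 -0.0
14.5 [ 0.4521 -0.252   0.2074] tilt [-0.0698  0.0391 -0.9968] y [-0.2271 -0.9736 -0.0
15.0 [ 0.4963 -0.2619  0.2026] tilt [-0.0704  0.0399 -0.9967] y [-0.2261 -0.9738 -0.0
15.4 [ 0.4881 -0.2939  0.2019] tilt [-0.0717  0.0395 -0.9966] y [-0.2258 -0.9739 -0.0
15.8 [ 0.4946 -0.262   0.2029] tilt [-0.0714  0.041  -0.9966] y [-0.228  -0.9734 -0.0
```

```bash
m(){ sh t.sh | cut -c1-85; }
python3 -m inch '[[[-0.01,0,0,0],[-0.02,0,0,0],[-0.02,0,0,0],[-0.02,0,0,0],[-0.02,0,0,0],[-0.01,0,0,0],[0,0,0,0]]]' >/dev/null; m;
python3 -m inch '[[[0.035,0,0,0],[0.035,0,0,0]]]' >/dev/null; m; python3 -m inch '[[[0.03,0,0,0]]]' >/dev/null; m;python3 -m inch '[[[0,0,0,0]]]' >/dev/null; m; python3 -m inch '[[[0,0,0,0]]]' >/dev/null; m
```

```text
16.5 [ 0.5029 -0.2642  0.3103] tilt [-0.0702  0.0386 -0.9968] y [-0.2236 -0.9744 -0.0
16.7 [ 0.5007 -0.2636  0.244 ] tilt [-0.0606  0.0306 -0.9977] y [-0.2231 -0.9747 -0.0
16.8 [ 0.4984 -0.2623  0.2124] tilt [-0.0607  0.0308 -0.9977] y [-0.223  -0.9747 -0.0
16.9 [ 0.4956 -0.2601  0.2074] tilt [-0.0687  0.0371 -0.9969] y [-0.2232 -0.9746 -0.0
17.0 [ 0.4955 -0.26    0.2074] tilt [-0.0695  0.0376 -0.9969] y [-0.2231 -0.9746 -0.0
```

```bash
m(){ sh t.sh | cut -c1-85; }
python3 -m inch '[[[-0.01,0,0,0],[-0.02,0,0,0],[-0.02,0,0,0],[-0.02,0,0,0],[-0.02,0,0,0],[-0.015,0,0,0],[-0.01,0,0,0],[-0.005,0,0,0]]]' >/dev/null; m;
python3 -m inch '[[[0.04,0,0,0],[0.03,0,0,0],[0.02,0,0,0],[0.014,0,0,0],[0.01,0,0,0],[0.006,0,0,0],[0.003,0,0,0]]]' >/dev/null; m; python3 -m inch '[[[0,0,0,0]]]' >/dev/null; m
```

```text
17.8 [ 0.5074 -0.267   0.3489] tilt [-0.0527  0.0243 -0.9983] y [-0.2227 -0.9748 -0.0
18.5 [ 0.5031 -0.2658  0.2282] tilt [-0.0441  0.0174 -0.9989] y [-0.2225 -0.9749 -0.0
18.6 [ 0.5032 -0.2658  0.2283] tilt [-0.0441  0.0174 -0.9989] y [-0.2224 -0.9749 -0.0
```

```bash
m(){ sh t.sh | cut -c1-85; }
python3 -m inch '[[[-0.01,0,0,0],[-0.02,0,0,0],[-0.02,0,0,0],[-0.02,0,0,0],[-0.02,0,0,0],[-0.015,0,0,0],[-0.01,0,0,0],[-0.005,0,0,0]]]' >/dev/null; m;
python3 -m inch '[[[0.04,0,0,0],[0.03,0,0,0],[0.02,0,0,0],[0.014,0,0,0],[0.01,0,0,0],[0.006,0,0,0],[0.003,0,0,0]]]' >/dev/null; m; python3 -m inch '[[[-0.01,0,0,0],[-0.02,0,0,0],[-0.02,0,0,0],[-0.02,0,0,0],[-0.015,0,0,0],[-0.01,0,0,0],[-0.005,0,0,0]]]' >/dev/null; m
```

```text
19.4 [ 0.51   -0.2689  0.3632] tilt [-0.0346  0.01   -0.9993] y [-0.2223 -0.975  -0.0
20.1 [ 0.507  -0.2686  0.2399] tilt [-0.0291  0.0056 -0.9996] y [-0.2222 -0.975   0.0
20.8 [ 0.5112 -0.27    0.3519] tilt [-2.210e-02  1.000e-04 -9.998e-01] y [-0.2221 -0.
```

```bash
python3 -m inch '[[[0.045,0,0,0],[0.04,0,0,0],[0.03,0,0,0],[0.02,0,0,0],[0.014,0,0,0],[0.01,0,0,0.6],[0.006,0,0,0.6],[0.003,0,0,0],[0.001,0,0,0]]]' >/dev/null; sh t.sh
python3 - <<'E'
from tips import *
import pickle
p,R,s=pose()
d=cam("wrist","pics/w5.png");pickle.dump(d,open("pics/w5.pkl","wb"));tips(d,p,R,.09,.13)
T=p+R@[.119,.0017,-.001];print("tips world",T.round(4))
go((.5046,-.2715,.19),(.245,.969));
a=proj(d,[.5285,-.279,.0125])[0];print(a,proj(d,T))
u,v=a.astype(int);i=cv2.imread("pics/w5.png")[v-50:v+70,u-75:u+75];cv2.imwrite("pics/w5z.png",cv2.resize(i,None,fx=5,fy=5,interpolation=cv2.INTER_CUBIC))
from ring import ring
for th in(68,72):
  try: ring(d,th,(528,-279))
  except Exception as e: print(e)
E
```

```text
21.7 [ 0.5099 -0.2719  0.1821] tilt [-0.0145 -0.0059 -0.9999] y [-0.2444 -0.9696  0.0092] w 0.648 F [-0.8  0.  -2.1] M [ 0.07 -0.03 -0.04]
x 0.090 102 y [-0.0086 -0.0013  0.0109] z [-0.0143 -0.0137 -0.0119] mean y +/- 0.0071 -0.005
x 0.100 81 y [-0.0091  0.0041  0.0113] z [-0.0148 -0.0142 -0.0131] mean y +/- 0.0078 -0.0057
x 0.110 73 y [-0.0094 -0.0019  0.0117] z [-0.0152 -0.0147 -0.0132] mean y +/- 0.0079 -0.0057
x 0.120 67 y [-0.0098  0.0043  0.012 ] z [-0.0158 -0.0152 -0.0134] mean y +/- 0.0084 -0.0058
x 0.130 128 y [-0.0119 -0.0037  0.0143] z [-0.0164 -0.0154 -0.0047] mean y +/- 0.0115 -0.0091
tips world [ 0.5087 -0.2745  0.0631]
t 21.75 tcp [ 0.51   -0.272   0.1822] F [-0.5 -0.2 -0.9] w 0.65 q6 1.15 -> shift mm [-7.7  0.9  5.4] then turn deg 0.0 tiltx [-0.014 -0.006 -1.   ] y [-0.244 -0.97   0.009]
[326.54823921 199.3046983 ] [[327.70074411 236.50084755]]
68 21040 c [ 526.8 -281.5] ax [ 0.95  -0.312] deg -18.2 rms 6.79 gap pt [ 504. -274.] t -35.6 20.7 ear n [np.float64(0.0), np.float64(14.2), np.float64(-14.6), np.float64(-0.0)]
72 24094 c [ 526.8 -280.6] ax [ 0.959 -0.282] deg -16.4 rms 6.45 gap pt [ 503.8 -273.8] t -35.2 21.2 ear n [np.float64(0.0), np.float64(14.2), np.float64(-15.2), np.float64(-0.1)]
```

View pics/w5z.png

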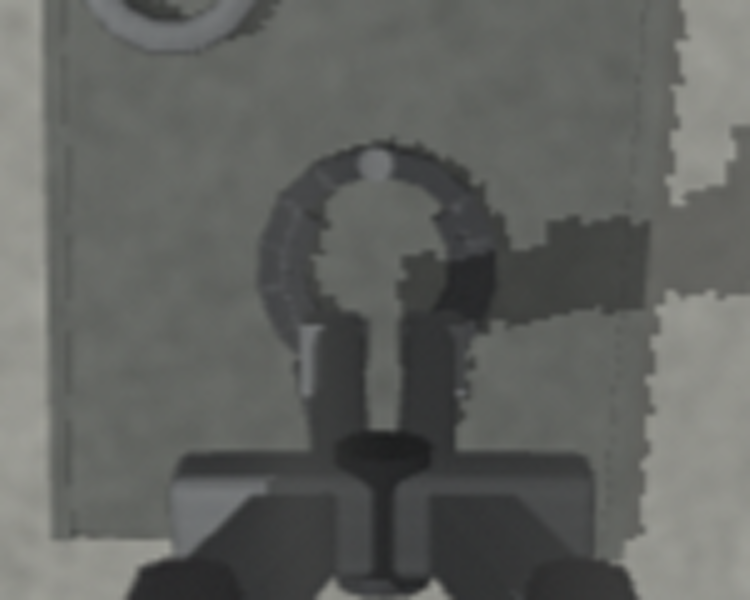

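The view shows the ring hinge up, ears under the pliers' tips, and the pliers centred on the gap. However, the pliers have slipped in the grip, so I measure how far.

Run:
```python
from h import *
import pickle
p,R,s=pose()
for f in("w4","w5"):
    d=pickle.load(open(f"pics/{f}.pkl","rb"))
    if f=="w4":
        V=d["view"]; 
    # tool frame via camera: cam in tool fixed
    Rc=np.array([[0,1,0],[-.278,0,.961],[.961,0,.278]]) # rows: cam axes in tool (x,y,z)
    Rc[1]=np.cross(Rc[2],Rc[0]);V=np.asarray(d["view"]);C=cloud(d).reshape(-1,3)@V[:3,:3].T+V[:3,3];C=C@Rc+np.array([-.1416,.0015,-.0717])
    C=C[(abs(C[:,1])<.03)&(abs(C[:,2])<.03)&(C[:,0]>0)]
    for a in np.arange(.02,.16,.004):
        P=C[(C[:,0]>a)&(C[:,0]<a+.004)]
        if len(P)>2:print(f,"%.3f"%a,len(P),"y",P[:,1].min().round(4),P[:,1].max().round(4),"z",P[:,2].min().round(4),np.median(P[:,2]).round(4))
```

```text
w4 0.020 214 y -0.0175 0.0207 z -0.0065 -0.0055
w4 0.024 199 y -0.0164 0.0195 z -0.0064 -0.0056
w4 0.028 216 y -0.0213 0.0261 z -0.0074 -0.0054
w4 0.032 1355 y -0.0243 0.0273 z -0.0102 -0.0047
w4 0.036 260 y -0.0241 0.0269 z -0.0102 -0.0079
w4 0.040 161 y -0.0239 0.0267 z -0.0102 -0.0078
w4 0.044 16 y -0.0064 0.0096 z -0.0099 -0.0093
w4 0.048 25 y -0.0077 0.0104 z -0.0072 -0.0066
w4 0.052 50 y -0.0079 0.0112 z -0.0071 -0.0067
w4 0.056 45 y -0.0081 0.0107 z -0.007 -0.0066
w4 0.060 46 y -0.0083 0.0108 z -0.0072 -0.0066
w4 0.064 45 y -0.0078 0.0111 z -0.007 -0.0065
w4 0.068 45 y -0.008 0.0112 z -0.0071 -0.0066
w4 0.072 46 y -0.0082 0.0114 z -0.0072 -0.0066
w4 0.076 40 y -0.0083 0.0116 z -0.0069 -0.0066
w4 0.080 37 y -0.0084 0.0117 z -0.0071 -0.0065
w4 0.084 37 y -0.0085 0.0119 z -0.007 -0.0065
w4 0.088 35 y -0.0087 0.012 z -0.007 -0.0065
w4 0.092 37 y -0.009 0.0122 z -0.007 -0.0064
w4 0.096 31 y -0.0091 0.0124 z -0.0071 -0.0064
w4 0.100 34 y -0.0092 0.0126 z -0.007 -0.0065
w4 0.104 27 y -0.0094 0.0127 z -0.0071 -0.0065
w4 0.108 97 y -0.0112 0.0146 z -0.007 -0.0039
w4 0.112 37 y -0.0111 
[... 913 characters left out ...]
126
w5 0.088 39 y -0.008 0.0113 z -0.0133 -0.0127
w5 0.092 38 y -0.0081 0.0114 z -0.0135 -0.013
w5 0.096 39 y -0.0083 0.0116 z -0.0138 -0.0133
w5 0.100 30 y -0.0084 0.0118 z -0.0139 -0.0134
w5 0.104 33 y -0.0086 0.0119 z -0.0139 -0.0137
w5 0.108 31 y -0.0087 0.012 z -0.0145 -0.0139
w5 0.112 34 y -0.0089 0.0122 z -0.0147 -0.014
w5 0.116 27 y -0.009 0.0124 z -0.0146 -0.0142
w5 0.120 24 y -0.0092 0.0125 z -0.0149 -0.0145
w5 0.124 35 y -0.0094 0.0126 z -0.0152 -0.0147
w5 0.128 23 y -0.0095 0.0128 z -0.0152 -0.0149
w5 0.132 77 y -0.0115 0.0148 z -0.0157 -0.0131
w5 0.136 33 y -0.0115 0.0148 z -0.0158 -0.0153
w5 0.140 44 y -0.0108 0.0141 z -0.016 -0.0155
w5 0.144 10 y -0.01 0.0092 z -0.0156 -0.0155
```

The pliers slid 24 mm down in the pads during those quick moves. I'll push them back up gently against the bare bench beside the mat, using gentle rows from now on.

```bash
python3 -m inch '[[[0,0,0.006,0],[0,0,0.012,0],[0,0,0.014,0],[0,0,0.012,0],[0,0,0.008,0],[0,0,0.004,0],[0.008,0,0,0],[0.01,0,0,0],[0.008,0,0,0],[0.004,0,0,0],[0.002,0,0,0]]]' >/dev/null; sh t.sh
```

```text
22.85 [ 0.452  -0.2584  0.1509] tilt [-0.0098 -0.0099 -0.9999] y [-0.2443 -0.9696  0.012 ] w 0.648 F [ 0.3  0.2 -1.5] M [0.01 0.04 0.08]
```

```bash
python3 -m inch '[[[0.003,0,0,0],[0.003,0,-0.001,0],[0.003,0,-0.001,0]]]' >/dev/null; sh t.sh; python3 -m inch '[[[0.003,0,-0.001,0],[0.003,0,-0.001,0],[0,0,0,0]]]' >/dev/null; sh t.sh
cat > prof.py <<'E'
from h import *
def prof(d,pr=True):
    Rc=np.array([[0,1,0],[-.278,0,.961],[.961,0,.278]]);Rc[1]=np.cross(Rc[2],Rc[0]);V=np.asarray(d["view"]);C=cloud(d).reshape(-1,3)@V[:3,:3].T+V[:3,3];C=C@Rc+np.array([-.1416,.0015,-.0717])
    C=C[(abs(C[:,1])<.03)&(abs(C[:,2])<.03)&(C[:,0]>.01)];r=[]
    for a in np.arange(.02,.16,.004):
        P=C[(C[:,0]>a)&(C[:,0]<a+.004)]
        if len(P)>2:r.append((a,len(P),P[:,1].min(),P[:,1].max(),P[:,2].min(),np.median(P[:,2])))
    r=np.array(r);w=r[r[:,3]-r[:,2]>.045];print("wing x",w[:,0]*1e3);n=r[(r[:,0]>w[-1,0]+.008)]
    for q in n:print((q*1e3).round(1)[[0,2,3,4,5]],end=" ")
    print()
E
python3 - <<'E'
from prof import *
prof(cam("wrist","pics/w6.png"))
E
```

```text
23.15 [ 0.456  -0.2606  0.1432] tilt [-0.006  -0.0134 -0.9999] y [-0.2441 -0.9697  0.0145] w 0.651 F [-0.2 -0.1  7.3] M [0.   0.04 0.01]
23.45 [ 0.4615 -0.264   0.1409] tilt [ 0.0019 -0.0204 -0.9998] y [-0.2438 -0.9696  0.0194] w 0.653 F [-0.1 -0.  -2.4] M [-0.   -0.03 -0.  ]
wing x [ 20.  48.  52.  56.  60. 132. 136. 140.]
```

```bash
python3 -m inch '[[[0.004,0,0,0],[0.004,0,0,0],[0.004,0,-0.001,0],[0.003,0,-0.001,0],[0,0,0,0]]]' >/dev/null; sh t.sh
python3 - <<'E'
from prof import *
import prof as q
d=cam("wrist","pics/w7.png")
Rc=np.array([[0,1,0],[-.278,0,.961],[.961,0,.278]]);Rc[1]=np.cross(Rc[2],Rc[0]);V=d["view"];C=cloud(d).reshape(-1,3)@V[:3,:3].T+V[:3,3];C=C@Rc+np.array([-.1416,.0015,-.0717])
C=C[(abs(C[:,1])<.03)&(abs(C[:,2])<.03)&(C[:,0]>.01)]
for a in np.arange(.02,.145,.008):
    P=C[(C[:,0]>a)&(C[:,0]<a+.004)]
    if len(P)>2:print((1e3*np.array([a,P[:,1].min(),P[:,1].max(),P[:,2].min(),np.median(P[:,2])])).round(1),len(P))
cv2.imwrite("pics/v7.png",cv2.imread("pics/w7.png")[140:440,120:520])
E
```

```text
24.0 [ 0.4683 -0.2677  0.1311] tilt [ 0.0137 -0.0284 -0.9995] y [-0.2443 -0.9694  0.0242] w 0.651 F [ 0.5  0.4 -1.2] M [ 0.12  0.04 -0.  ]
[ 20.  -20.4  17.5  -2.8  -0.6] 161
[ 28.  -20.   18.5  -2.1  -1.3] 172
[ 36.  -26.3  15.9  -1.8  -0.4] 152
[ 44.  -27.   23.9  -4.6  -2.3] 258
[ 52.  -10.8  21.7  -4.2  -1.8] 50
[ 60.  -11.5   7.2  -0.2   0.1] 20
[ 68.  -11.9   7.4   0.4   0.8] 35
[ 76.  -12.3   7.    0.9   1.4] 37
[ 84.  -12.    7.1   1.5   1.9] 32
[ 92.  -13.4   7.3   2.2   2.6] 25
[100.  -14.6   6.8   2.9   3.2] 25
[108.  -15.2   6.9   3.2   3.8] 25
[116.  -20.2   9.5 -29.9   4.2] 148
[124.  -30.   29.9 -29.7 -15.3] 2146
[132.  -29.9  30.    1.9  12.3] 730
```

View pics/v7.png

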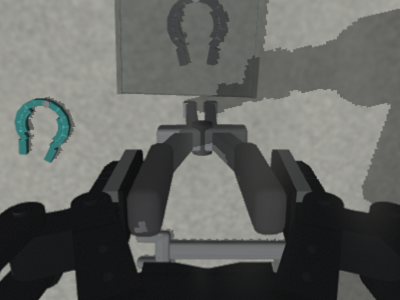

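View: the pliers now sit higher in the pads (wings at crop (205,145)), with the ring undisturbed on its mat at (200,30). The tool's own tilt drifts, so I check what drives it.

```bash
m(){ sh t.sh | cut -c1-130; }
python3 -m inch '[[[0,0,0,0],[0,0,0,0],[0,0,0,0]]]' >/dev/null; m
python3 -m inch '[[[-0.005,0,0,0],[-0.01,0,0,0],[-0.01,0,0,0],[-0.01,0,0,0],[-0.005,0,0,0]]]' >/dev/null; m
python3 -m inch '[[[0,0,0,0],[0,0,0,0]]]' >/dev/null; m
python3 - <<'E'
from h import *
go((.5098,.2851,.27),(-.134,.991))
E
```

```text
24.35 [ 0.468  -0.2676  0.1309] tilt [ 0.0133 -0.0284 -0.9995] y [-0.2441 -0.9694  0.0243] w 0.648 F [-0.2 -0.2  3. ] M [ 0.13 -0.
24.85 [ 0.466  -0.2655  0.172 ] tilt [ 0.0091 -0.0253 -0.9996] y [-0.2442 -0.9695  0.0223] w 0.649 F [ 1.3  0.  -1.3] M [ 0.02 -0.
25.05 [ 0.4665 -0.2659  0.1736] tilt [ 0.0111 -0.0271 -0.9996] y [-0.2441 -0.9695  0.0236] w 0.647 F [-0.1  0.6 -3.3] M [-0.02  0.
t 25.05 tcp [ 0.4665 -0.2659  0.1736] F [-0.1  0.6 -3.3] w 0.647 q6 1.11 -> shift mm [-110.8 -542.5   90.7] then turn deg -21.8 tiltx [ 0.011 -0.027 -1.   ] y [-0.244 -0.969  0.024]
```

```bash
m(){ sh t.sh | cut -c1-130; }
python3 -m inch '[[[-0.008,-0.005,0,0],[-0.014,-0.01,0.002,-2],[-0.018,-0.015,0.004,-2],[-0.018,-0.02,0.004,-2],[-0.018,-0.025,0.005,-2],[-0.014,-0.03,0.005,-2],[-0.01,-0.03,0.005,-2],[-0.006,-0.03,0.005,-2],[0,-0.03,0.005,-2],[0,-0.03,0.005,-2],[0,-0.03,0.004,-2],[0,-0.03,0,-2],[0,-0.03,0,0],[0,-0.03,0,0],[0,-0.025,0,0],[0,-0.02,0,0],[0,-0.015,0,0],[0,-0.01,0,0],[0,-0.006,0,0],[0,-0.003,0,0]]]' >/dev/null; m
python3 - <<'E'
from h import *
go((.5098,.2851,.27),(-.134,.991))
E
```

```text
27.05 [0.3976 0.1882 0.2884] tilt [ 0.0243 -0.0218 -0.9995] y [ 0.1864 -0.9821  0.0259] w 0.651 F [ 0.4  0.  -0.6] M [-0.04  0.04 
t 27.05 tcp [0.3976 0.1882 0.2884] F [ 0.4  0.  -0.6] w 0.651 q6 1.6 -> shift mm [  19.   -74.7 -127.9] then turn deg 3.1 tiltx [ 0.024 -0.022 -0.999] y [ 0.186 -0.982  0.026]
```

```bash
m(){ sh t.sh | cut -c1-130; }
python3 -m inch '[[[0,-0.003,-0.006,1],[0,-0.006,-0.012,1],[0,-0.01,-0.018,1],[0,-0.012,-0.02,0],[0,-0.012,-0.02,0],[0,-0.01,-0.018,0],[0,-0.008,-0.014,0],[0,-0.006,-0.01,0],[0,-0.004,-0.006,0],[0,-0.001,-0.002,0],[0,0,0,0]]]' >/dev/null; m
cat > meas.py <<'E'
from h import *
import sys
p,R,s=pose();d=cam("wrist",sys.argv[1])
Rc=np.array([[0,1,0],[-.278,0,.961],[.961,0,.278]]);Rc[1]=np.cross(Rc[2],Rc[0]);V=d["view"];C=cloud(d).reshape(-1,3)@V[:3,:3].T+V[:3,3];C=C@Rc+np.array([-.1416,.0015,-.0717])
C=C[(abs(C[:,1])<.03)&(abs(C[:,2])<.03)&(C[:,0]>.01)]
for a in np.arange(.028,.155,.004):
    P=C[(C[:,0]>a)&(C[:,0]<a+.004)]
    if len(P)>2:print((1e3*np.array([a,P[:,1].min(),P[:,1].max(),P[:,2].min(),np.median(P[:,2])])).round(1),len(P))
E
python3 meas.py pics/w8.png
python3 - <<'E'
from h import *
go((.5098,.2851,.27),(-.134,.991))
E
```

```text
28.15 [0.523  0.2752 0.2873] tilt [ 0.0233 -0.0254 -0.9994] y [ 0.1163 -0.9928  0.028 ] w 0.653 F [ 0.1  0.8 -1.6] M [-0.03  0.1  
[ 28.  -19.9  19.5  -3.3  -2.5] 183
[ 32.  -18.2  17.9  -3.2  -2.4] 174
[ 36.  -17.5  17.5  -2.9  -2. ] 150
[ 40.  -26.3  25.1  -6.6  -0.2] 1046
[ 44.  -26.4  25.2  -6.3  -3.9] 323
[ 48.  -26.2  24.9  -6.   -3.7] 160
[ 52.  -22.   24.7  -5.9  -3.6] 61
[56.  -8.7  6.5 -4.9 -2.3] 8
[ 60.  -10.2   8.5  -2.4  -1.8] 23
[ 64.  -10.4   8.6  -2.2  -1.7] 30
[ 68.  -10.7   8.6  -1.9  -1.3] 37
[ 72.  -10.8   8.7  -1.6  -1.3] 41
[ 76.  -11.    8.3  -1.4  -1. ] 38
[ 80.  -11.3   8.4  -1.1  -0.7] 30
[ 84.  -11.4   8.5  -1.1  -0.4] 32
[ 88.  -11.5   8.7  -0.7  -0.3] 30
[ 92.  -11.9   8.7  -0.5   0. ] 32
[ 96.  -12.    8.8  -0.2   0.1] 24
[100.  -12.1   9.   -0.1   0.4] 31
[104.  -12.5   9.1   0.3   0.7] 24
[108.  -12.7   8.4   0.3   0.9] 22
[112.  -12.9   8.6   0.6   1.2] 23
[116.  -15.7  11.1   0.8   5.1] 85
[120.  -15.6  11.1   1.1   1.6] 44
[124.  -14.2  10.4   1.4   1.9] 36
[128.  -14.4   9.7   1.6   2. ] 26
t 28.2 tcp [0.5227 0.2751 0.2873] F [-0.3  0.1 -0.8] w 0.655 q6 1.77 -> shift mm [ 16.7 -11.9  12. ] then turn deg -1.0 tiltx [ 0.023 -0.025 -0.999] y [ 0.116 -0.993  0.028]
```

```bash
cat > tgt.py <<'E'
from h import *
p,R,s=pose();o=R@[.128,-.0023,.0078];t=np.array([.5083,.2851,0])-o
print("tips xy now",(p+o).round(4),"pivot",(p+R@[.047,-.0006,.0033]).round(4))
go((t[0],t[1],.138),(-.134,.991))
E
python3 -m inch '[[[0,-0.002,0,-1],[0,-0.002,0,0],[0,0,0,0]]]' >/dev/null; python3 tgt.py
```

```text
tips xy now [0.5162 0.2766 0.1596] pivot [0.519  0.2775 0.2407]
t 28.5 tcp [0.5213 0.2786 0.2877] F [-0.3  0.5 -1.6] w 0.649 q6 1.76 -> shift mm [149.3 -13.8   9.6] then turn deg 0.1 tiltx [ 0.023 -0.026 -0.999] y [ 0.134 -0.991  0.028]
```

```bash
python3 -m inch '[[[0.005,-0.003,0.002,0],[0.01,-0.004,0.003,0],[0.012,-0.002,0.002,0],[0.014,0,0,0],[0.012,0,0,0],[0.005,0,0,0],[0,0,0,0]]]' >/dev/null; python3 tgt.py
```

```text
tips xy now [0.506  0.2838 0.0951] pivot [0.509  0.2849 0.1762]
t 29.2 tcp [0.5114 0.2859 0.2232] F [-0.8  0.1 -1.8] w 0.647 q6 1.78 -> shift mm [85.2 -3.4 -1. ] then turn deg 0.1 tiltx [ 0.021 -0.026 -0.999] y [ 0.136 -0.99   0.029]
```

```bash
python3 -m inch '[[[0,-0.001,-0.002,0],[0.006,0,0,0],[0.01,0,0,0],[0.01,-0.001,0,0],[0.006,0,0,0],[0.002,0,0,0],[0,0,0,0]]]' >/dev/null; python3 tgt.py
```

```text
tips xy now [0.5096 0.2854 0.0588] pivot [0.5125 0.2865 0.1399]
t 29.9 tcp [0.5148 0.2875 0.1869] F [-0.1 -1.1 -1.9] w 0.648 q6 1.78 -> shift mm [48.9 -1.2  2.3] then turn deg 0.1 tiltx [ 0.022 -0.026 -0.999] y [ 0.135 -0.99   0.029]
```

Inside the well with no contact. Continuing down with a small correction.

```bash
python3 -m inch '[[[0.006,0,0.001,0],[0.012,0,0.001,0],[0.012,-0.001,0,0],[0.008,0,0,0],[0.004,0,0,0],[0.002,0,0,0],[0,0,0,0]]]' >/dev/null; python3 tgt.py
```

```text
tips xy now [0.5083 0.285  0.0106] pivot [0.5112 0.286  0.0917]
t 30.6 tcp [0.5135 0.2871 0.1387] F [-0.  -0.1 -1.1] w 0.651 q6 1.79 -> shift mm [ 0.7 -0.1 -0. ] then turn deg 0.1 tiltx [ 0.022 -0.026 -0.999] y [ 0.135 -0.99   0.029]
```

```bash
m(){ sh t.sh | cut -c1-130; }
python3 -m inch '[[[0,0,0,0],[0,0,0,0],[0,0,0,0],[0,0,0,0]]]' 1 >/dev/null; m
python3 -m inch '[[[-0.02,0,0,0],[-0.04,0,0,0],[-0.04,0,0,0]]]' >/dev/null; m;  python3 -m inch '[[[0,0,0,0]]]' >/dev/null; m
python3 -m inch '[[[0.03,0,0,0]]]' >/dev/null; m;python3 -m inch '[[[0,0,0,0]]]' >/dev/null; m
python3 -m inch '[[[-0.03,0,0,0]]]' >/dev/null; m;python3 -m inch '[[[0.03,0,0,0]]]' >/dev/null; m; python3 -m inch '[[[0,0,0,0]]]' >/dev/null; m
```

```text
31.0 [0.5151 0.2876 0.1409] tilt [ 0.0261 -0.0245 -0.9994] y [ 0.1351 -0.9904  0.0278] w 0.999 F [-0.6 -1.1  0.5] M [-0.01  0.01 -
31.3 [0.5093 0.2887 0.2376] tilt [ 0.0141 -0.0287 -0.9995] y [ 0.135  -0.9904  0.0304] w 0.998 F [ 1.3 -0.4  0.3] M [-0.02 -0.   -
31.4 [0.5121 0.2899 0.2441] tilt [ 0.0247 -0.0249 -0.9994] y [ 0.1349 -0.9905  0.028 ] w 0.998 F [ 1.  -0.3  0.8] M [-0.02 -0.03 -
31.5 [0.5158 0.2904 0.2192] tilt [ 0.0354 -0.0211 -0.9992] y [ 0.1349 -0.9905  0.0257] w 1.0 F [ 0.  -0.4 -0.4] M [-0.04  0.03 -0.
31.6 [0.5139 0.2897 0.2162] tilt [ 0.0301 -0.0229 -0.9993] y [ 0.135  -0.9905  0.0268] w 1.002 F [-1.5 -0.4 -0.4] M [0.02 0.05 0. 
31.7 [0.5109 0.2894 0.2428] tilt [ 0.0223 -0.0258 -0.9994] y [ 0.1349 -0.9904  0.0286] w 1.0 F [ 0.7  1.1 -0.4] M [0.05 0.04 0.02]
31.8 [0.5161 0.2905 0.221 ] tilt [ 0.0368 -0.0206 -0.9991] y [ 0.1349 -0.9905  0.0254] w 0.998 F [ 1.8 -0.2  0.1] M [ 0.01 -0.07  
31.9 [0.5136 0.2895 0.2175] tilt [ 0.0291 -0.0233 -0.9993] y [ 0.1348 -0.9905  0.0271] w 0.998 F [-0.1  0.2 -1.8] M [0.01 0.04 0.0
```

Run:
```python
from h import *
d=cam("wrist","pics/w9.png");C=cloud(d).reshape(-1,3);C=C[(np.hypot(C[:,0]-.507,C[:,1]-.286)<.05)&(C[:,2]<.19)]
for lo,hi in((.13,.15),(.172,.19)):
  P=C[(C[:,2]>lo)&(C[:,2]<hi)];
  for Q in(P[P[:,1]<.286],P[P[:,1]>.286]):
    if len(Q):print(lo,len(Q),"handle",np.median(Q,0).round(4),Q.min(0).round(4),Q.max(0).round(4))
go((.509,.2855,.128),(-.134,.991))
```

```text
0.13 220 handle [0.5223 0.2688 0.14  ] [0.5093 0.2594 0.1302] [0.5246 0.2709 0.1498]
0.13 189 handle [0.5175 0.306  0.1397] [0.5053 0.301  0.1305] [0.5186 0.3141 0.1499]
0.172 600 handle [0.5169 0.2626 0.1771] [0.5075 0.2556 0.172 ] [0.5248 0.2681 0.1797]
0.172 609 handle [0.5105 0.3098 0.1771] [0.5009 0.3035 0.172 ] [0.5182 0.3163 0.1796]
t 31.95 tcp [0.5157 0.2904 0.2211] F [0.8 0.9 1. ] w 1.0 q6 1.79 -> shift mm [92.9  1.6 10.3] then turn deg 0.1 tiltx [ 0.035 -0.021 -0.999] y [ 0.135 -0.991  0.026]
```

```bash
python3 -m inch '[[[0.012,0,0.002,0],[0.02,0,0.003,0],[0.02,0,0.002,0],[0.018,0,0.001,0],[0.01,0,0,0],[0.006,0,0,0],[0.002,0,0,0],[0,0,0,0]]]' >/dev/null
python3 - <<'E'
from h import *
go((.511,.286,.128),(-.134,.991))
E
```

```text
t 32.75 tcp [0.5138 0.2887 0.1346] F [ 0.6  0.1 -0.3] w 1.002 q6 1.79 -> shift mm [6.5 2.1 3.4] then turn deg 0.1 tiltx [ 0.044 -0.018 -0.999] y [ 0.135 -0.991  0.024]
```

```bash
python3 -m inch '[[[0.004,0.001,0.002,0],[0.002,0.001,0.001,0],[0,0,0,0]]]' >/dev/null; python3 -m inch '[[[0,0,0,0],[0,0,0,0],[0,0,0,0],[0,0,0,0]]]' 0.3 >/dev/null; sh t.sh; python3 -m inch '[[[-0.005,0,0,0],[-0.01,0,0,0],[-0.016,0,0,0],[-0.018,0,0,0],[-0.018,0,0,0],[-0.018,0,0,0],[-0.018,0,0,0],[-0.014,0,0,0],[-0.01,0,0,0],[-0.006,0,0,0],[-0.002,0,0,0]]]' >/dev/null; sh t.sh
python3 - <<'E'
from h import *
go((.5046,-.2715,.26),(.245,.969))
E
```

```text
33.45 [0.513  0.2863 0.1311] tilt [ 0.0488 -0.0169 -0.9987] y [ 0.1348 -0.9906  0.0233] w 0.651 F [ 0.6 -0.1 -2.2] M [-0.05  0.08 -0.02]
34.55 [0.5039 0.2891 0.2742] tilt [ 0.0445 -0.0166 -0.9989] y [ 0.1353 -0.9905  0.0225] w 0.651 F [-0.8 -0.4 -1.2] M [ 0.05 -0.06 -0.01]
t 34.55 tcp [0.5039 0.2891 0.2742] F [-0.8 -0.4 -1.2] w 0.651 q6 1.79 -> shift mm [ 23.5 555.1  76.3] then turn deg 22.0 tiltx [ 0.044 -0.017 -0.999] y [ 0.135 -0.991  0.022]
```

```bash
python3 -m inch '[[[0,0.005,0,1],[0,0.012,0,2],[0,0.02,0,2],[0,0.028,-0.001,2],[0,0.036,-0.002,2],[0,0.038,-0.002,2],[0,0.038,-0.002,2],[0,0.038,-0.002,2],[0,0.038,-0.003,2],[0,0.038,-0.003,2],[0,0.038,-0.003,2],[0,0.038,-0.003,1],[0,0.038,-0.002,0],[0,0.038,-0.002,0],[0,0.036,-0.002,0],[0,0.028,-0.001,0],[0,0.02,0,0],[0,0.012,0,0],[0,0.006,0,0],[0,0.002,0,0]]]' >/dev/null; sh t.sh; python3 meas.py pics/w10.png | awk 'NR%2==1'
python3 - <<'E'
from h import *
go((.5046,-.2715,.18),(.245,.969))
E
```

```text
36.55 [ 0.4298 -0.2844  0.2676] tilt [ 0.0191 -0.0154 -0.9997] y [-0.2977 -0.9546  0.009 ] w 0.648 F [ 0.2  0.5 -1.7] M [ 0.03 -0.01 -0.03]
[ 28.  -17.3  17.5  -3.8  -3. ] 189
[ 36.  -26.1  25.4  -7.5  -4.2] 637
[ 44.  -21.   25.7  -7.1  -4.8] 68
[52.  -9.7  8.8 -3.8 -3.3] 26
[ 60.  -10.1   9.   -3.5  -2.9] 45
[ 68.  -10.6   8.7  -3.2  -2.6] 40
[ 76.  -11.    8.9  -2.9  -2.4] 36
[ 84.  -11.4   9.2  -2.5  -2.1] 34
[ 92.  -11.9   8.7  -2.3  -1.7] 27
[100.  -12.2   9.   -1.8  -1.3] 30
[108.  -15.1  11.6  -1.5  -0.2] 63
[116.  -13.9  10.2  -1.3  -0.8] 32
t 36.6 tcp [ 0.4299 -0.2842  0.2676] F [-0.7 -1.4 -1.8] w 0.653 q6 1.07 -> shift mm [ 88.8 -35.2 -65.5] then turn deg -3.1 tiltx [ 0.019 -0.016 -1.   ] y [-0.297 -0.955  0.009]
```

```bash
cat > tg2.py <<'E'
from h import *
import sys
off=np.array(eval(sys.argv[1]));tx,ty,tz=eval(sys.argv[2]);yd=eval(sys.argv[3]) if len(sys.argv)>3 else (.245,.969)
p,R,s=pose();o=R@off;print("tips now",(p+o).round(4));e=(p+o)-np.array([tx,ty,tz]);print("error world mm",(e*1e3).round(1))
go(np.array([tx,ty,tz])-o,yd)
E
python3 -m inch '[[[0.004,-0.003,-0.005,-1.5],[0.01,-0.006,-0.01,-1.5],[0.012,-0.007,-0.014,0],[0.014,-0.007,-0.014,0],[0.014,-0.005,-0.01,0],[0.012,-0.003,-0.006,0],[0.006,0,-0.003,0],[0.002,0,0,0]]]' >/dev/null; sh t.sh; python3 tg2.py '(.121,-.0018,.005)' '(.5051,-.2733,.06)'
```

```text
37.4 [ 0.5077 -0.2632  0.1867] tilt [ 0.0183 -0.0124 -0.9998] y [-0.2343 -0.9721  0.0078] w 0.652 F [-1.2  0.5 -1.5] M [-0.    0.1  -0.05]
tips now [ 0.5055 -0.2618  0.0656]
error world mm [ 0.4 11.5  5.6]
t 37.4 tcp [ 0.5077 -0.2632  0.1867] F [-1.2  0.5 -1.5] w 0.652 q6 1.13 -> shift mm [ 5.8 11.3 -2.2] then turn deg 0.6 tiltx [ 0.018 -0.012 -1.   ] y [-0.234 -0.972  0.008]
```

```bash
python3 -m inch '[[[0.003,0.004,-0.001,0.6],[0.006,0.005,0,0],[0.01,0.002,0,0],[0.006,0,0,0],[0.003,0,0,0],[0,0,0,0]]]' >/dev/null; python3 tg2.py '(.121,-.0018,.005)' '(.5051,-.2733,.013)'; python3 meas.py pics/w11.png | tail -8;  python3 - <<'E'
from h import *
i=cv2.imread("pics/w11.png")[150:270,250:400];cv2.imwrite("pics/w11z.png",cv2.resize(i,None,fx=5,fy=5,interpolation=cv2.INTER_CUBIC))
E
```

```text
tips now [ 0.5031 -0.2759  0.0362]
error world mm [-2.  -2.6 23.2]
t 38.0 tcp [ 0.5052 -0.2772  0.1573] F [ 0.4 -0.6 -1.5] w 0.65 q6 1.12 -> shift mm [23.2 -3.2 -0.8] then turn deg -0.2 tiltx [ 0.019 -0.014 -1.   ] y [-0.248 -0.969  0.009]
[112.  -14.5  11.6  -0.6   1.4] 81
[116.  -13.9  10.9  -0.7  -0.2] 37
[120.  -13.2  11.1  -0.5  -0. ] 31
[124.   -4.   -3.9   2.5   5.7] 9
[140.  -22.3   9.3 -25.7   0.2] 12
[144.  -28.8  16.  -29.7 -13. ] 808
[148.  -30.   30.  -29.9  -1.9] 3070
[152.  -29.7  29.9 -29.5 -19.2] 116
```

View pics/w11z.png

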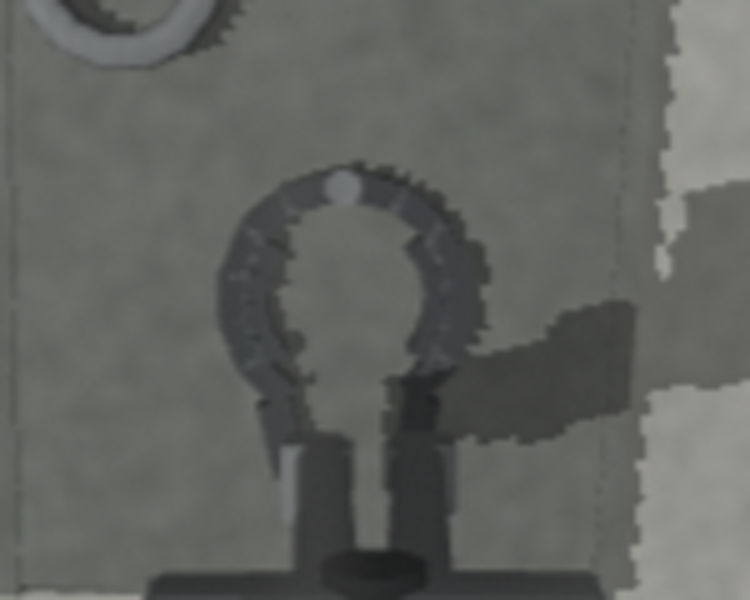

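View: the ring hinge is at (343,187) and the gap mid-line is at about column 348. The tips' mid-line is at column 370, which needs a 3 mm shift along -y and agrees with the computed -3.2.

```bash
python3 -m inch '[[[0.003,-0.002,-0.001,0],[0.006,-0.001,0,0],[0.004,0,0,0],[0.001,0,0,0],[0,0,0,0]]]' >/dev/null; python3 tg2.py '(.121,-.0016,.005)' '(.5051,-.2733,.013)'
```

```text
tips now [ 0.506  -0.2734  0.0221]
error world mm [ 0.9 -0.1  9.1]
t 38.55 tcp [ 0.508  -0.2744  0.1432] F [ 0.9 -0.2 -1.5] w 0.648 q6 1.13 -> shift mm [9.1 0.  1.1] then turn deg -0.1 tiltx [ 0.02  -0.015 -1.   ] y [-0.247 -0.969  0.009]
```

```bash
python3 -m inch '[[[0.003,0,0.0005,0],[0.003,0,0.0005,0],[0.001,0,0,0]]]' >/dev/null; python3 tg2.py '(.121,-.0016,.005)' '(.5051,-.2733,.013)'; python3 -m inch '[[[0.002,0,0,0],[0.001,0,0,0],[0,0,0,0]]]' >/dev/null; python3 tg2.py '(.121,-.0016,.005)' '(.5051,-.2733,.013)'
```

```text
tips now [ 0.5054 -0.2734  0.0148]
error world mm [ 0.3 -0.1  1.8]
t 38.85 tcp [ 0.5073 -0.2743  0.1359] F [-0.6  0.3 -1.3] w 0.649 q6 1.13 -> shift mm [ 1.8 -0.   0.3] then turn deg -0.1 tiltx [ 0.021 -0.015 -1.   ] y [-0.247 -0.969  0.01 ]
tips now [ 0.5067 -0.2743  0.013 ]
error world mm [ 1.6 -1.  -0. ]
t 39.15 tcp [ 0.5084 -0.2751  0.1341] F [-0.5  0.8 -0.6] w 0.653 q6 1.13 -> shift mm [-0.1 -0.6  1.8] then turn deg -0.1 tiltx [ 0.023 -0.017 -1.   ] y [-0.247 -0.969  0.011]
```

```bash
python3 -m inch '[[[0.001,0,0.001,0],[0.0005,0,0,0]]]' >/dev/null; sh t.sh;  python3 -m inch '[[[0,0,0,0],[0,0,0,0],[0,0,0,0],[0,0,0,0],[0,0,0,0]]]' 0.02 >/dev/null; sh t.sh; python3 meas.py pics/w12.png | tail -16;  python3 - <<'E'
from h import *
i=cv2.imread("pics/w12.png")[140:260,250:400];cv2.imwrite("pics/w12z.png",cv2.resize(i,None,fx=5,fy=5,interpolation=cv2.INTER_CUBIC))
E
```

```text
39.35 [ 0.5082 -0.2753  0.1338] tilt [ 0.0255 -0.0186 -0.9995] y [-0.2474 -0.9688  0.0117] w 0.651 F [1.  0.4 3.6] M [ 0.18 -0.04  0.03]
39.85 [ 0.5101 -0.2747  0.1366] tilt [ 0.0308 -0.0191 -0.9993] y [-0.2479 -0.9687  0.0109] w 0.513 F [-0.2  1.1  3.1] M [ 0.1  -0.03  0.03]
[ 72.  -14.2  11.5  -1.4  -0.8] 44
[ 76.  -14.4  11.6  -1.3  -0.6] 36
[ 80.  -15.5  12.5  -1.   -0.4] 44
[ 84.  -15.5  12.7  -0.8  -0.1] 43
[ 88.  -16.7  12.9  -0.5   0.2] 40
[ 92.  -16.9  13.   -0.2   0.2] 35
[ 96.  -18.   13.2  -0.    0.5] 36
[100.  -18.1  14.2   0.1   0.8] 37
[104.  -19.4  14.3   0.4   1. ] 36
[108.  -21.3  14.5   0.6   1.1] 29
[112.  -22.2  17.2   0.7   5.5] 112
[116.  -22.4  17.2   0.9   1.3] 26
[120.  -26.5  18.7 -29.7  -7.6] 195
[124.  -29.7  29.5 -29.9 -16.3] 820
[128.  -30.   30.  -29.6  -4.5] 3130
[132.  -29.2  27.  -30.  -27.2] 18
```

View pics/w12z.png

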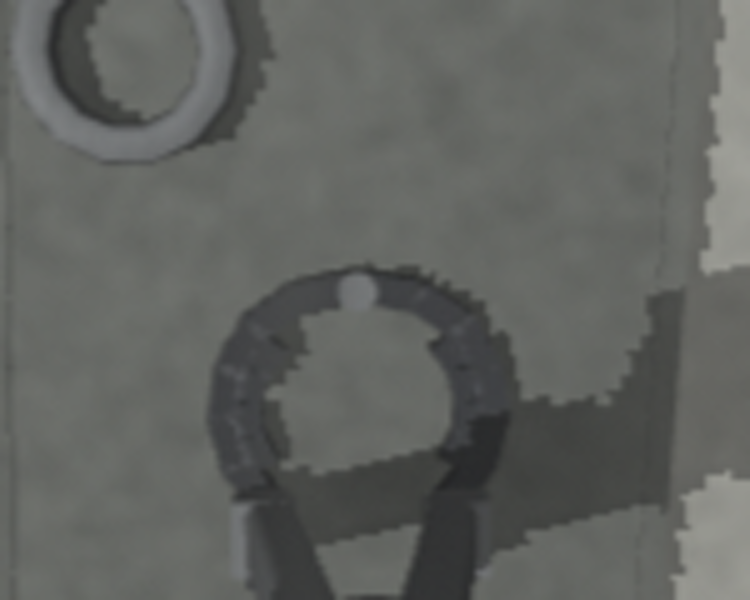

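View: the ring has opened, the tips are inside the ears and pushing them apart, and the spacer is undisturbed. That was my last allowed picture, so from here I rely on numbers. Spreading to about 0.42 rad next.

```bash
python3 -m inch '[[[0,0,0,0],[0,0,0,0],[0,0,0,0],[0,0,0,0]]]' -0.14 >/dev/null; sh t.sh; python3 meas.py pics/w13.png | sed -n '12,30p'
```

```text
40.3 [ 0.5111 -0.274   0.1378] tilt [ 0.0332 -0.0179 -0.9993] y [-0.2484 -0.9686  0.0091] w 0.435 F [-1.   0.7  3.4] M [ 0.23  0.06 -0.  ]
[ 72.  -16.2  12.8  -0.8  -0.3] 54
[ 76.  -17.2  13.8  -0.7   0.1] 42
[ 80.  -18.2  13.8  -0.3   0.2] 52
[ 84.  -19.3  14.9  -0.1   0.7] 49
[ 88.  -19.4  15.    0.1   0.7] 46
[ 92.  -20.4  16.    0.3   2.3] 45
[ 96.  -21.8  16.1   0.5   1.3] 43
[100.  -22.9  17.2   0.8   1.9] 42
[104.  -22.9  17.3   1.2   1.5] 35
[108.  -26.5  18.5   1.3   2.6] 42
[112.  -27.   21.    1.5   6.7] 96
[116.  -27.   21.2   1.9   2.4] 46
[120.  -28.8  20.6 -28.9   1.3] 46
[124.  -29.8  22.3 -29.5 -16.7] 995
[128.  -30.   30.  -29.7  -1.6] 2543
[132.  -30.   29.9 -30.  -19.5] 545
```

```bash
python3 -m inch '[[[-0.002,0,0,0],[-0.006,0,0,0],[-0.01,0,0,0],[-0.012,0,0,0],[-0.012,0,0,0],[-0.01,0,0,0],[-0.006,0,0,0],[-0.002,0,0,0],[0,0,0,0]]]' >/dev/null; sh t.sh
cat > rg.py <<'E'
from h import *
import sys
p,R,s=pose();d=cam("wrist",sys.argv[1])
Rc=np.array([[0,1,0],[-.278,0,.961],[.961,0,.278]]);Rc[1]=np.cross(Rc[2],Rc[0]);V=d["view"];C=cloud(d).reshape(-1,3)@V[:3,:3].T+V[:3,3];C=C@Rc+np.array([-.1416,.0015,-.0717])
m=(C[:,0]>.108)&(C[:,0]<.15)&(abs(C[:,1])<.04)&(C[:,2]<.012)&(C[:,2]>-.06);P=C[m]*1e3
np.save("pics/rg.npy",P);print(len(P))
for z in np.arange(-48,12,4):
    Q=P[(P[:,2]>z)&(P[:,2]<z+4)]
    if len(Q)>2:
        L=Q[Q[:,1]<-2];H=Q[Q[:,1]>-2]
        f=lambda A:(A[:,1].min().round(1),A[:,1].max().round(1)) if len(A) else None
        print("z",z,len(Q),"x",np.percentile(Q[:,0],[5,50,95]).round(1),"L",f(L),"R",f(H))
E
python3 rg.py pics/w14.png
```

```text
41.25 [ 0.5081 -0.2734  0.2024] tilt [ 0.0313 -0.0183 -0.9993] y [-0.2488 -0.9685  0.0099] w 0.439 F [-0.7 -0.3 -1.5] M [-0.06  0.04  0.04]
1272
z -32 126 x [125.9 127.3 131. ] L (np.float64(-17.0), np.float64(-2.2)) R (np.float64(-1.5), np.float64(11.0))
z -28 197 x [125.6 126.8 128.3] L (np.float64(-22.8), np.float64(-2.2)) R (np.float64(-1.5), np.float64(15.9))
z -24 122 x [125.4 126.7 128.5] L (np.float64(-26.4), np.float64(-15.5)) R (np.float64(9.5), np.float64(19.0))
z -20 132 x [124.9 126.7 128. ] L (np.float64(-27.4), np.float64(-15.8)) R (np.float64(8.8), np.float64(21.3))
z -16 114 x [124.8 126.5 127.9] L (np.float64(-28.9), np.float64(-19.5)) R (np.float64(12.7), np.float64(22.2))
z -12 112 x [124.7 126.1 127.7] L (np.float64(-29.1), np.float64(-21.1)) R (np.float64(14.2), np.float64(23.0))
z -8 116 x [124.6 126.  127.8] L (np.float64(-29.2), np.float64(-20.4)) R (np.float64(13.5), np.float64(22.4))
z -4 93 x [124.4 126.  127.8] L (np.float64(-28.5), np.float64(-19.8)) R (np.float64(12.9), np.float64(21.6))
z 0 178 x [109.1 117.9 127. ] L (np.float64(-27.7), np.float64(-16.4)) R (np.float64(11.4), np.float64(21.5))
z 4 42 x [108.8 114.4 117. ] L (np.float64(-26.9), np.float64(-24.0)) R (np.float64(12.1), np.float64(21.0))
z 8 40 x [110.3 114.4 116.7] L (np.float64(-27.0), np.float64(-24.2)) R (np.float64(18.3), np.float64(21.1))
```

```bash
python3 - <<'E'
import numpy as np
P=np.load("pics/rg.npy");R=P[(P[:,0]>122)&(P[:,2]<0)];print("zmin pct",np.percentile(R[:,2],[0,1,3]),)
E
python3 tg2.py '(.127,-.003,-.010)' '(.552,.024,.148)' '(.2488,.9685)'
```

```text
zmin pct [-30.88735383 -30.48421799 -30.06505212]
tips now [ 0.5224 -0.2752  0.0755]
error world mm [ -29.6 -299.2  -72.5]
t 41.3 tcp [ 0.508  -0.2733  0.2021] F [-0.   0.1 -1.5] w 0.433 q6 1.13 -> shift mm [ -76.9 -296.4   43.1] then turn deg 0.0 tiltx [ 0.031 -0.018 -0.999] y [-0.249 -0.969  0.01 ]
```

```bash
python3 -m inch '[[[-0.005,-0.005,0.001,0],[-0.01,-0.012,0.002,0],[-0.012,-0.02,0.003,0],[-0.013,-0.026,0.004,0],[-0.013,-0.03,0.005,0],[-0.01,-0.03,0.005,0],[-0.007,-0.03,0.005,0],[-0.003,-0.03,0.005,0],[0,-0.03,0.005,0],[0,-0.026,0.004,0],[0,-0.02,0.002,0],[0,-0.014,0.001,0],[0,-0.008,0,0],[0,-0.004,0,0],[0,0,0,0]]]' >/dev/null; python3 tg2.py '(.127,-.003,-.0095)' '(.552,.024,.148)' '(.2488,.9685)'
```

```text
tips now [0.5465 0.0371 0.1532]
error world mm [-5.5 13.1  5.2]
t 42.8 tcp [0.5327 0.0379 0.2799] F [ 1.5  0.1 -1.8] w 0.44 q6 1.69 -> shift mm [ 5.6 11.4 -8.4] then turn deg 0.2 tiltx [ 0.031 -0.011 -0.999] y [-0.245 -0.969  0.003]
```

Correct the position, then measure the ring and shaft together with the wrist camera.

```bash
python3 -m inch '[[[0,0.004,-0.003,0],[0,0.005,-0.004,0],[0,0.002,-0.002,0],[0,0,0,0]]]' >/dev/null
cat > fit.py <<'E'
from h import *
import sys
p,R,s=pose();d=cam("wrist",sys.argv[1]);C=cloud(d).reshape(-1,3)
Rc=np.array([[0,1,0],[-.278,0,.961],[.961,0,.278]]);Rc[1]=np.cross(Rc[2],Rc[0]);V=d["view"];K=C@V[:3,:3].T+V[:3,3];T=(K@Rc+np.array([-.1416,.0015,-.0717]))*1e3
n=np.hypot(C[:,0]-.551,C[:,1]-.024)<.06
for lo,hi in((.095,.110),(.118,.1245)):
    Q=C[n&(C[:,2]>lo)&(C[:,2]<hi)]
    if len(Q)>5:print("shaft/cup",lo,len(Q),"z",np.median(Q[:,2]).round(4),"xy range",Q[:,:2].min(0).round(4),Q[:,:2].max(0).round(4),"circ",[np.round(v,1) for v in cv2.minEnclosingCircle((Q[:,:2]*1e3).astype(np.float32))])
m=(T[:,0]>122)&(T[:,0]<131)&(abs(T[:,1]+3)<32)&(T[:,2]<1)&(T[:,2]>-40)&(C[:,2]>float(sys.argv[2]));P=T[m];W=C[m]
if len(P):
    zc=np.percentile(P[:,2],1)+21.5
    for z in np.arange(-32,0,4):
        Q=P[(P[:,2]>z)&(P[:,2]<z+4)];L=Q[Q[:,1]<-3];H=Q[Q[:,1]>-3]
        if len(L)and len(H):print("z",z,len(Q),"x",np.median(Q[:,0]).round(1),"L",L[:,1].min().round(1),L[:,1].max().round(1),"R",H[:,1].min().round(1),H[:,1].max().round(1))
    yc=(P[:,1].min()+P[:,1].max())/2;print("ring centre tool",zc,yc,"world",(p+R@np.array([.127,yc/1e3,zc/1e3])).round(4),"ring z pct",np.percentile(W[:,2],[5,50,95]).round(4))
E
python3 fit.py pics/w15.png .135; python3 tg2.py '(.127,-.003,-.0095)' '(.552,.024,.148)' '(.2488,.9685)'
```

```text
shaft/cup 0.095 2515 z 0.1034 xy range [ 0.5161 -0.0115] [0.5876 0.0597] circ [array([552. ,  24.1]), np.float64(35.9)]
shaft/cup 0.118 618 z 0.1203 xy range [0.5394 0.0114] [0.5649 0.0372] circ [array([552.3,  24.2]), np.float64(13.1)]
z -32 112 x 127.1 L -17.0 -3.0 R -3.0 10.2
z -28 195 x 126.8 L -22.5 -3.0 R -3.0 15.7
z -24 119 x 126.7 L -26.1 -15.4 R 8.7 19.0
z -20 136 x 126.5 L -28.0 -15.5 R 9.5 21.3
z -16 116 x 126.3 L -29.0 -19.5 R 12.6 22.1
z -12 110 x 126.2 L -29.1 -21.1 R 14.3 23.1
z -8 113 x 126.1 L -29.1 -20.4 R 13.5 22.3
z -4 95 x 125.9 L -28.4 -19.7 R 12.9 21.6
ring centre tool -8.763728045080853 -3.035903049924098 world [0.5522 0.0207 0.1536] ring z pct [0.1529 0.1545 0.1559]
tips now [0.5529 0.0206 0.1535]
error world mm [ 0.9 -3.4  5.5]
t 43.25 tcp [0.5391 0.0216 0.2802] F [-0.3 -0.8 -2.6] w 0.436 q6 1.66 -> shift mm [ 5.5 -3.1  1.9] then turn deg 0.1 tiltx [ 0.03  -0.012 -0.999] y [-0.248 -0.969  0.004]
```

```bash
python3 -m inch '[[[0,-0.003,0.001,0],[0.003,0,0,0],[0.006,0,0,0],[0.005,0,0.001,0],[0.003,0,0,0],[0.001,0,0,0],[0,0,0,0]]]' >/dev/null;  python3 fit.py pics/w16.png .128; python3 tg2.py '(.127,-.003,-.0087)' '(.5521,.0241,.1005)' '(.2488,.9685)'
```

```text
shaft/cup 0.095 2847 z 0.1033 xy range [ 0.5165 -0.0115] [0.5877 0.0596] circ [array([551.9,  24.1]), np.float64(35.9)]
shaft/cup 0.118 713 z 0.1202 xy range [0.5391 0.011 ] [0.5651 0.0369] circ [array([552.1,  23.8]), np.float64(13.1)]
z -32 115 x 127.1 L -17.1 -3.0 R -3.0 10.3
z -28 194 x 126.8 L -23.2 -3.0 R -3.0 15.7
z -24 118 x 126.8 L -25.9 -15.5 R 8.7 18.9
z -20 136 x 126.5 L -28.0 -16.2 R 9.5 21.3
z -16 115 x 126.2 L -29.0 -19.6 R 12.6 22.2
z -12 111 x 126.1 L -29.1 -21.1 R 14.3 23.0
z -8 111 x 126.0 L -29.1 -20.4 R 13.5 22.3
z -4 98 x 126.0 L -28.5 -19.7 R 12.9 21.6
ring centre tool -8.952568928604194 -3.0728492675350108 world [0.5507 0.0244 0.133 ] ring z pct [0.1323 0.1339 0.1355]
tips now [0.5505 0.0244 0.1331]
error world mm [-1.6  0.3 32.6]
t 44.0 tcp [0.5377 0.0251 0.2598] F [ 0.9 -0.5 -1.6] w 0.438 q6 1.67 -> shift mm [32.6 -0.3 -0.6] then turn deg 0.0 tiltx [ 0.029 -0.012 -1.   ] y [-0.248 -0.969  0.004]
```

```bash
python3 -m inch '[[[0.003,0,-0.001,0],[0.004,0,0,0],[0.003,0,0,0],[0.001,0,0,0]]]' >/dev/null; python3 tg2.py '(.129,-.003,-.0087)' '(.5521,.0241,.1005)' '(.2488,.9685)'; python3 -m inch '[[[0.003,0,0,0],[0.002,0,0,0],[0,0,0,0]]]' >/dev/null; python3 tg2.py '(.129,-.003,-.0087)' '(.5521,.0241,.1005)' '(.2488,.9685)'
```

```text
tips now [0.5525 0.0238 0.1198]
error world mm [ 0.4 -0.3 19.3]
t 44.4 tcp [0.5395 0.0246 0.2484] F [-0.3  0.6 -2.3] w 0.441 q6 1.67 -> shift mm [19.2 -0.3  1.1] then turn deg 0.0 tiltx [ 0.03  -0.012 -0.999] y [-0.248 -0.969  0.004]
tips now [0.5525 0.0238 0.114 ]
error world mm [ 0.4 -0.3 13.5]
t 44.7 tcp [0.5395 0.0246 0.2427] F [-0.1 -0.9 -2.3] w 0.433 q6 1.67 -> shift mm [13.5 -0.3  0.9] then turn deg 0.0 tiltx [ 0.029 -0.012 -0.999] y [-0.248 -0.969  0.004]
```

```bash
python3 -m inch '[[[0.002,0,0,0],[0.003,0,0.0005,0],[0.001,0,0,0]]]' >/dev/null; python3 tg2.py '(.129,-.003,-.0087)' '(.5521,.0241,.1005)' '(.2488,.9685)'; python3 -m inch '[[[0.002,0,0,0],[0.001,0,0,0],[0,0,0,0]]]' >/dev/null; python3 tg2.py '(.129,-.003,-.0087)' '(.5521,.0241,.1005)' '(.2488,.9685)'
```

```text
tips now [0.5524 0.0238 0.1078]
error world mm [ 0.3 -0.3  7.3]
t 45.0 tcp [0.5394 0.0246 0.2365] F [ 0.1  0.5 -1.9] w 0.439 q6 1.67 -> shift mm [ 7.3 -0.3  0.6] then turn deg 0.0 tiltx [ 0.03  -0.012 -0.999] y [-0.248 -0.969  0.004]
tips now [0.5531 0.0237 0.1052]
error world mm [ 1.  -0.4  4.7]
t 45.3 tcp [0.5399 0.0245 0.2339] F [-0.5 -0.3  0.5] w 0.437 q6 1.67 -> shift mm [ 4.7 -0.2  1.2] then turn deg 0.0 tiltx [ 0.031 -0.012 -0.999] y [-0.248 -0.969  0.004]
```

```bash
python3 -m inch '[[[0.002,0,0.001,0],[0.002,0,0,0]]]' >/dev/null; python3 tg2.py '(.129,-.003,-.0087)' '(.5521,.0241,.1005)' '(.2488,.9685)'; python3 -m inch '[[[0.001,0,0,0],[0,0,0,0]]]' >/dev/null; python3 tg2.py '(.129,-.003,-.0087)' '(.5521,.0241,.1005)' '(.2488,.9685)';python3 fit.py pics/w17.png .09 | grep -v "^z"
```

```text
tips now [0.5534 0.0237 0.1023]
error world mm [ 1.3 -0.4  1.8]
t 45.5 tcp [0.5399 0.0246 0.231 ] F [-0.5 -0.6  3.5] w 0.431 q6 1.67 -> shift mm [ 1.8 -0.   1.5] then turn deg 0.0 tiltx [ 0.034 -0.013 -0.999] y [-0.248 -0.969  0.004]
tips now [0.5538 0.0236 0.1018]
error world mm [ 1.7 -0.5  1.3]
t 45.7 tcp [0.5401 0.0245 0.2304] F [-0.1  0.2  3. ] w 0.439 q6 1.67 -> shift mm [ 1.2 -0.1  1.9] then turn deg 0.0 tiltx [ 0.035 -0.013 -0.999] y [-0.248 -0.969  0.004]
shaft/cup 0.095 3882 z 0.0999 xy range [ 0.5195 -0.0116] [0.5876 0.0601] circ [array([551.9,  24.2]), np.float64(36.0)]
shaft/cup 0.118 936 z 0.1203 xy range [0.5289 0.0063] [0.5653 0.0497] circ [array([542.9,  26.9]), np.float64(23.0)]
ring centre tool -10.6487003397855 -2.8857966073998487 world [0.5556 0.023  0.1039] ring z pct [0.1003 0.1049 0.1065]
```

```bash
cat > cup.py <<'E'
from h import *
import sys
d=cam("wrist",sys.argv[1]);C=cloud(d).reshape(-1,3);r=np.hypot(C[:,0]-.552,C[:,1]-.024);Q=C[(r>.029)&(r<.0345)&(C[:,2]>.085)&(C[:,2]<.115)]
h=np.percentile(Q[:,2],[5,25,50,75]);print("cup z",h.round(4),"shaft end",np.median(C[(r<.009)&(C[:,2]>.115)&(C[:,2]<.126)][:,2]).round(4))
a=np.degrees(np.arctan2(Q[:,1]-.024,Q[:,0]-.552))
print([(b,np.median(Q[abs((a-b+180)%360-180)<15][:,2]).round(4)) for b in range(-180,180,45) if (abs((a-b+180)%360-180)<15).sum()>5])
E
python3 -m inch '[[[0.002,0,0.001,0],[0.001,0,0,0],[0,0,0,0]]]' >/dev/null; python3 tg2.py '(.129,-.003,-.0087)' '(.5521,.0241,.1005)' '(.2488,.9685)';python3 cup.py pics/w18.png
```

```text
tips now [0.5538 0.0237 0.0995]
error world mm [ 1.7 -0.4 -1. ]
t 46.05 tcp [0.5398 0.0246 0.2281] F [-0.3  0.6  3.6] w 0.434 q6 1.67 -> shift mm [-1.1  0.   1.7] then turn deg 0.0 tiltx [ 0.037 -0.013 -0.999] y [-0.248 -0.969  0.004]
cup z [0.0962 0.0968 0.0973 0.0978] shaft end 0.1203
[(-135, np.float64(0.0974)), (-90, np.float64(0.0973)), (-45, np.float64(0.0972)), (0, np.float64(0.0972)), (45, np.float64(0.0973)), (90, np.float64(0.0973))]
```

```bash
python3 -m inch '[[[0.0005,0,0.001,0],[0,0,0,0],[0,0,0,0]]]' -0.06 >/dev/null; sh t.sh;python3 cup.py pics/w19.png; python3 fit.py pics/w19b.png .09 | grep  "^[zr]"
```

```text
46.4 [0.539  0.0244 0.2277] tilt [ 0.0378 -0.0145 -0.9992] y [-0.2481 -0.9687  0.0046] w 0.469 F [-0.6 -0.4  3.7] M [-0.17  0.11  0.04]
cup z [0.0964 0.097  0.0976 0.098 ] shaft end 0.1203
[(-135, np.float64(0.0975)), (-90, np.float64(0.0976)), (-45, np.float64(0.0976)), (0, np.float64(0.0975)), (45, np.float64(0.0977)), (90, np.float64(0.0976)), (135, np.float64(0.1031))]
z -32 159 x 126.5 L -30.6 -3.7 R -3.0 23.7
z -28 224 x 126.3 L -33.1 -3.0 R -3.0 26.1
z -24 206 x 127.0 L -34.8 -3.1 R -3.0 28.5
z -20 214 x 126.3 L -34.1 -8.7 R 6.3 28.7
z -16 164 x 126.1 L -35.0 -15.1 R 9.6 28.7
z -12 170 x 126.3 L -34.4 -17.6 R 11.3 28.9
z -8 171 x 126.1 L -34.6 -18.7 R 12.7 29.0
z -4 167 x 126.1 L -34.7 -18.9 R 12.7 28.2
ring centre tool -14.186037223677936 -3.000516144561857 world [0.5582 0.0219 0.1014] ring z pct [0.0977 0.1024 0.1043]
```

Cup 5.8 mm down. I open one step further while keeping it level.

```bash
python3 -m inch '[[[0.0003,0,0.0005,0],[0,0,0,0],[0,0,0,0]]]' 0.02 >/dev/null; sh t.sh;python3 cup.py pics/w20.png;  python3 -m inch '[[[0,0,0,0],[0,0,0,0],[0,0,0,0]]]' 0.1 >/dev/null; sh t.sh;python3 cup.py pics/w21.png
```

```text
46.8 [0.5385 0.0249 0.2276] tilt [ 0.0381 -0.0136 -0.9992] y [-0.248  -0.9688  0.0038] w 0.508 F [-0.1 -0.1  4.4] M [-0.1   0.15  0.04]
cup z [0.0969 0.0976 0.098  0.0985] shaft end 0.1204
[(-135, np.float64(0.098)), (-90, np.float64(0.098)), (-45, np.float64(0.0982)), (0, np.float64(0.098)), (45, np.float64(0.0981)), (90, np.float64(0.0979)), (135, np.float64(0.0981))]
47.15 [0.5381 0.0251 0.2274] tilt [ 0.037  -0.0132 -0.9992] y [-0.248  -0.9688  0.0036] w 0.556 F [-0.7 -0.8  4.5] M [0.05 0.16 0.05]
cup z [0.0976 0.0982 0.0987 0.0991] shaft end 0.1204
[(-180, np.float64(0.0988)), (-135, np.float64(0.0986)), (-90, np.float64(0.0987)), (-45, np.float64(0.0986)), (0, np.float64(0.0987)), (45, np.float64(0.0986)), (90, np.float64(0.0987)), (135, np.float64(0.0989))]
```

```bash
python3 -m inch '[[[0,0,0,0],[0,0,0,0],[0,0,0,0]]]' 0.32 >/dev/null; sh t.sh;python3 cup.py pics/w22.png;  python3 -m inch '[[[-0.001,0,0,0],[-0.002,0,0,0],[0,0,0,0]]]' >/dev/null; sh t.sh;python3 cup.py pics/w23.png; python3 fit.py pics/w23b.png .099 | grep  "^[zr]"
```

```text
47.5 [0.5371 0.0253 0.2253] tilt [ 0.0335 -0.0124 -0.9994] y [-0.2482 -0.9687  0.0037] w 0.659 F [ 0.2 -0.4  2.8] M [ 0.06 -0.06  0.01]
cup z [0.0982 0.0989 0.0994 0.0998] shaft end 0.1203
[(-180, np.float64(0.0993)), (-135, np.float64(0.0995)), (-90, np.float64(0.0994)), (-45, np.float64(0.0994)), (0, np.float64(0.0994)), (45, np.float64(0.0992)), (90, np.float64(0.0993)), (135, np.float64(0.0993))]
47.85 [0.5366 0.0254 0.2277] tilt [ 0.0318 -0.0123 -0.9994] y [-0.2483 -0.9687  0.004 ] w 0.658 F [-0.5  0.7 -1.6] M [-0.04  0.    0.02]
cup z [0.0983 0.0989 0.0994 0.0998] shaft end 0.1204
[(-180, np.float64(0.0992)), (-135, np.float64(0.0994)), (-90, np.float64(0.0995)), (-45, np.float64(0.0995)), (0, np.float64(0.0993)), (45, np.float64(0.0994)), (90, np.float64(0.0994)), (135, np.float64(0.0995))]
z -32 358 x 128.7 L -33.6 -3.7 R -3.0 27.5
z -28 323 x 128.3 L -34.5 -3.1 R -3.0 28.4
z -24 246 x 128.5 L -34.5 -9.3 R 4.7 28.5
z -20 202 x 127.8 L -34.8 -14.6 R 9.4 28.6
z -16 190 x 127.9 L -34.8 -17.0 R 11.7 28.7
z -12 171 x 127.8 L -34.9 -18.6 R 12.6 28.8
z -8 154 x 127.2 L -35.0 -17.9 R 12.6 28.8
z -4 170 x 127.6 L -34.4 -16.5 R 11.1 28.9
ring centre tool -18.191898330716946 -3.019250550503074 world [0.5589 0.0222 0.1012] ring z pct [0.0991 0.1    0.1052]
```

Cup holds at 4.0 mm down with no load on the tool, so the ring is in the groove. I lift off and fly back to the rack.

```bash
python3 -m inch '[[[-0.004,0,0,0],[-0.008,0,0,0],[-0.012,0,0,0],[-0.012,0,0,0],[-0.01,0,0,0],[-0.006,0,0,-2],[-0.003,0,0,-2],[0,-0.004,0.001,-2],[0,-0.01,0.002,-2],[0,-0.018,0.003,-2],[0,-0.025,0.002,-2],[0,-0.03,0,-2],[0,-0.03,0,-2],[0,-0.03,0,-2],[0,-0.03,0,-2],[0,-0.025,0,-2],[0,-0.018,0,0],[0,-0.012,0,0],[0,-0.006,0,0],[0,-0.002,0,0]]]' >/dev/null; sh t.sh; python3 meas.py pics/w24.png | awk 'NR%2==1'; python3 tg2.py '(.122,-.003,.006)' '(.509,.2855,.09)' '(-.134,.991)'
```

```text
49.95 [0.5173 0.2824 0.287 ] tilt [ 0.0339 -0.0117 -0.9994] y [ 0.1603 -0.9869  0.0169] w 0.664 F [ 0.3  0.2 -0.3] M [-0.01  0.04 -0.04]
[ 28.  -17.3  17.9  -1.9  -1. ] 179
[ 36.  -25.5  26.   -5.1  -2.8] 313
[ 44.  -21.8  23.9  -4.6  -2.2] 59
[52.  -9.2  8.8 -0.8 -0.4] 18
[60.  -9.6  9.1 -0.3  0.3] 42
[68.  -9.9  9.3  0.5  0.9] 44
[ 76.  -10.4   9.    1.1   1.7] 34
[ 84.  -10.8   9.2   1.8   2.2] 33
[ 92.  -11.1   9.5   2.5   3. ] 27
[100.  -10.9   9.8   3.1   3.5] 26
[108.  -13.7  11.6   3.7   7.2] 87
[116.  -12.3  11.    4.3   5.1] 47
[124.   -3.9   1.7   7.2   7.3] 5
tips now [0.5151 0.2829 0.1648]
error world mm [ 6.1 -2.6 74.8]
t 50.0 tcp [0.5174 0.2823 0.287 ] F [ 0.9  0.1 -2. ] w 0.66 q6 1.74 -> shift mm [74.5 -4.7  8. ] then turn deg 1.5 tiltx [ 0.034 -0.011 -0.999] y [ 0.16  -0.987  0.017]
```

```bash
python3 -m inch '[[[0.006,-0.002,0.001,1.5],[0.012,-0.002,0.001,0],[0.016,-0.001,0,0],[0.014,0,0,0],[0.008,0,0,0],[0.003,0,0,0],[0,0,0,0]]]' >/dev/null; python3 tg2.py '(.120,-.0009,.0105)' '(.5078,.2851,.011)' '(-.134,.991)'
```

```text
tips now [0.5116 0.2794 0.1041]
error world mm [ 3.8 -5.7 93.1]
t 50.7 tcp [0.518  0.2815 0.2244] F [-0.1 -0.1 -2.3] w 0.661 q6 1.77 -> shift mm [92.8 -7.8  6. ] then turn deg -0.2 tiltx [ 0.034 -0.014 -0.999] y [ 0.13  -0.991  0.018]
```

```bash
python3 -m inch '[[[0,-0.003,0.002,0],[0.002,-0.003,0.001,0],[0.002,0,0,0],[0,0,0,0]]]' >/dev/null; python3 tg2.py '(.120,-.0009,.0105)' '(.5078,.2851,.011)' '(-.134,.991)'
```

```text
tips now [0.509  0.2857 0.1014]
error world mm [ 1.2  0.6 90.4]
t 51.1 tcp [0.5151 0.2877 0.2217] F [ 0.3 -0.1 -2.2] w 0.66 q6 1.78 -> shift mm [90.3 -1.1  4.5] then turn deg -0.2 tiltx [ 0.037 -0.013 -0.999] y [ 0.13  -0.991  0.017]
```

```bash
python3 -m inch '[[[0.005,0,0.001,0],[0.01,0,0.001,0],[0.012,0,0.0005,0],[0.01,0,0,0],[0.005,0,0,0],[0.002,0,0,0]]]' >/dev/null; python3 tg2.py '(.120,-.0009,.0105)' '(.5078,.2851,.011)' '(-.134,.991)'
```

```text
tips now [0.5076 0.2847 0.0531]
error world mm [-0.2 -0.4 42.1]
t 51.7 tcp [0.5137 0.2867 0.1733] F [-0.9  0.  -1.1] w 0.661 q6 1.78 -> shift mm [42.  -1.1  1.2] then turn deg -0.2 tiltx [ 0.037 -0.013 -0.999] y [ 0.13  -0.991  0.018]
```

```bash
python3 -m inch '[[[0.005,0,0,0],[0.01,0,0.0005,0],[0.011,0,0.0005,0],[0.007,0,0,0],[0.003,0,0,0],[0.001,0,0,0]]]' >/dev/null; python3 tg2.py '(.120,-.0009,.0105)' '(.5078,.2851,.011)' '(-.134,.991)'
```

```text
tips now [0.508  0.2839 0.0123]
error world mm [ 0.2 -1.2  1.3]
t 52.3 tcp [0.5142 0.2859 0.1326] F [-0.6  0.  -1.5] w 0.659 q6 1.78 -> shift mm [ 1.3 -1.2  0.1] then turn deg -0.2 tiltx [ 0.036 -0.013 -0.999] y [ 0.13  -0.991  0.018]
```

Almost seated. A little lower, open, then retreat.

```bash
python3 -m inch '[[[0.001,0,0,0],[0.0005,0,0,0]]]' >/dev/null; sh t.sh; python3 -m inch '[[[0,0,0,0],[0,0,0,0],[0,0,0,0],[0,0,0,0]]]' 1 >/dev/null; sh t.sh; python3 -m inch '[[[-0.008,0,0.001,0],[-0.015,0,0.001,0],[-0.02,0,0,0],[-0.025,0,0,0],[-0.025,0,0,0],[-0.02,0,0,0],[-0.01,0,0,0],[-0.005,0,0,0],[0,0,0,0]]]' >/dev/null; sh t.sh
python3 - <<'E'
from h import *
for n in("wrist","scene","side"):
  d=cam(n,f"pics/end_{n}.png");C=cloud(d).reshape(-1,3);r=np.hypot(C[:,0]-.509,C[:,1]-.286);Q=C[(r<.045)&(C[:,2]>.13)&(C[:,2]<.2)]
  if len(Q)>20:print(n,"handles",len(Q),"max z",np.percentile(Q[:,2],99).round(4),"range",Q.min(0).round(4),Q.max(0).round(4))
  r=np.hypot(C[:,0]-.55,C[:,1]-.0245);Q=C[(r>.03)&(r<.0335)&(C[:,2]>.09)&(C[:,2]<.115)];print(n,"cup z",len(Q),np.percentile(Q[:,2],[10,50,90]).round(4) if len(Q) else None)
E
```

```text
52.5 [0.5145 0.286  0.1311] tilt [ 0.0364 -0.013  -0.9993] y [ 0.1302 -0.9913  0.0176] w 0.665 F [ 0.2 -0.1 -1.6] M [ 0.01 -0.02  0.01]
52.9 [0.5159 0.2865 0.1333] tilt [ 0.0406 -0.0115 -0.9991] y [ 0.1302 -0.9913  0.0167] w 1.001 F [-0.4  0.1  0.8] M [ 0.05  0.02 -0.  ]
53.8 [0.5077 0.2878 0.2701] tilt [ 0.0426 -0.0107 -0.999 ] y [ 0.1303 -0.9913  0.0162] w 0.997 F [0.4 0.3 0.6] M [ 0.02  0.04 -0.03]
wrist handles 1296 max z 0.1789 range [0.5013 0.2548 0.13  ] [0.5251 0.3153 0.1796]
wrist cup z 728 [0.0986 0.0995 0.1005]
scene handles 337 max z 0.1816 range [0.5005 0.2544 0.1301] [0.5228 0.3136 0.1821]
scene cup z 154 [0.0985 0.1009 0.103 ]
side handles 490 max z 0.1813 range [0.4971 0.2568 0.1302] [0.5236 0.3178 0.1834]
side cup z 170 [0.0972 0.1002 0.1024]
```

```bash
python3 -c "
from rig import ticket;print(ticket.finish_job())"
```

```text
the job is handed in; nothing more can be done
None
```

The job is done and handed in at about 54 s of the 67 s allowed: the ring is in the shaft's groove, the cup stays down, and the pliers are back in the black rack. I was given no verdict.

**What I did:** I took the pliers out by the handles and spread the dark ring to an estimated 0.41–0.45 rad, well below the 0.60 limit. I slid it down the shaft, pressed the cup about 6 mm down with roughly 6 N, let the ring close, lifted off, and stood the pliers back in the rack.

**What went wrong:** On the first trip, some of my moves were too quick and the pliers slid 24 mm down in the pads. I pushed them partly back up against the bare bench. I then put them in the rack and gripped them afresh before touching the ring.

**Last checks:**
- **Cup:** it stayed about 4 mm down after the pliers left, at z 0.0995 against 0.1034 at rest in the wrist camera. The scene and side cameras agree.
- **Ring:** I never saw it in the groove in a final picture, because all 12 views were used. The cup height is my evidence.
- **Pliers:** they stand upright with the handle tops at 0.179 m, as at the start. They sit about 3 mm off their original x, which is within the well's play.
- **Arm:** the tool had built up a tilt of about 2.5°, which I could not correct. The gripper was open and touching nothing at the end.
- **Bystanders:** I did not check the bottles, beaker, jar and tools at the end. I saw no contact with them.

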